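Unstack the lunch boxes onto their trays

TASK

Take the stack of four lunch boxes apart and set each box gently, without dropping it, on the tray of its own colour, lid up, standing flat inside the tray's rim with its length along the tray. Keep the boxes upright all the while and leave the mug and the salt shaker where they are.

Things in the scene. Friction and masses are not known exactly. Their poses are not given: they have to be found in the camera images.
- blue_box_centre (a point): Centre (half-way up) of the closed rectangular lunch box with the blue lid and white body, 140 x 66 x 54 mm high (bottom of the stack at the start). Loose, rigid, flat lid, straight sides, 0.1 to 0.3 kg. Axes: x along the 140 mm length, y across the 66 mm width (grip across it), z up; the underside is 27 mm below this point, the lid's top 27 mm above.
- green_box_centre (a point): Centre (half-way up) of the closed rectangular lunch box with the green lid and white body, 118 x 62 x 54 mm high (second from the bottom of the stack at the start). Loose, rigid, flat lid, straight sides, 0.1 to 0.3 kg. Axes: x along the 118 mm length, y across the 62 mm width (grip across it), z up; the underside is 27 mm below this point, the lid's top 27 mm above.
- yellow_box_centre (a point): Centre (half-way up) of the closed rectangular lunch box with the yellow lid and white body, 96 x 58 x 54 mm high (third from the bottom of the stack at the start). Loose, rigid, flat lid, straight sides, 0.1 to 0.3 kg. Axes: x along the 96 mm length, y across the 58 mm width (grip across it), z up; the underside is 27 mm below this point, the lid's top 27 mm above.
- red_box_centre (a point): Centre (half-way up) of the closed rectangular lunch box with the red lid and white body, 74 x 54 x 54 mm high (top of the stack at the start). Loose, rigid, flat lid, straight sides, 0.1 to 0.3 kg. Axes: x along the 74 mm length, y across the 54 mm width (grip across it), z up; the underside is 27 mm below this point, the lid's top 27 mm above.
- blue_tray: Flat blue lunch tray, fixed to the worktop, outside 170 x 96 mm; floor 2.5 mm thick, surrounded by a low rim 3 mm thick whose top is 6 mm above the worktop; space inside the rim 164 x 90 mm, i.e. 12 mm more than the blue box on every side. Origin: centre of its underside, on the worktop; x along its length, y across, z up. With the blue box standing in it the box's centre is 29.5 mm above the worktop.
- green_tray: Flat green lunch tray, fixed to the worktop, outside 148 x 92 mm; floor 2.5 mm thick, surrounded by a low rim 3 mm thick whose top is 6 mm above the worktop; space inside the rim 142 x 86 mm, i.e. 12 mm more than the green box on every side. Origin: centre of its underside, on the worktop; x along its length, y across, z up. With the green box standing in it the box's centre is 29.5 mm above the worktop.
- yellow_tray: Flat yellow lunch tray, fixed to the worktop, outside 126 x 88 mm; floor 2.5 mm thick, surrounded by a low rim 3 mm thick whose top is 6 mm above the worktop; space inside the rim 120 x 82 mm, i.e. 12 mm more than the yellow box on every side. Origin: centre of its underside, on the worktop; x along its length, y across, z up. With the yellow box standing in it the box's centre is 29.5 mm above the worktop.
- red_tray: Flat red lunch tray, fixed to the worktop, outside 104 x 84 mm; floor 2.5 mm thick, surrounded by a low rim 3 mm thick whose top is 6 mm above the worktop; space inside the rim 98 x 78 mm, i.e. 12 mm more than the red box on every side. Origin: centre of its underside, on the worktop; x along its length, y across, z up. With the red box standing in it the box's centre is 29.5 mm above the worktop.
- mug_centre (a point): Centre (half-way up) of a loose white dotted mug, 82 mm wide and 114 mm over the handle, 91 mm high, at the back of the work: to be left alone.
- shaker_centre (a point): Centre (half-way up) of a loose salt shaker, 44 mm in diameter, 90 mm high, at the back of the work: to be left alone.

How it is judged:
By the outcome, as a careful person would: the job done as asked, in the order asked, and still so for the second after the job is handed in, with the robot touching nothing.
It also fails if it takes over 115 s, if anything falls off the work surface, if the arm or the gripper's body presses on something with over 40 N, if the wrist force passes 120 N, or if a joint passes its speed limit or range.

ROBOT

A 6-joint arm with a two-finger parallel gripper is mounted at the origin on a cart in front of the work surface, level with it; the furniture and walls round the work are solid. World frame = base frame: x ahead of the robot, y to its left, z up, the work surface at z = 0. Lengths are in mm, angles in rad, forces in N, time in s.
With the tool pointing down it reaches from about 250 to 800 mm from the base axis. Payload 8.5 kg.
Tool frame: the origin (TCP) lies midway between the tips of the shut fingers; the grasp point (between the pads) lies robot.hold_point_z behind it (robot.hold_point_z is the distance from the TCP to the grasp point, in mm); z points along the fingers, y is the direction in which the jaws open and shut (so a half turn about z gives the same grasp; the last joint's range is limited). The gripper opens to 85 mm and grips with 20 to 120 N. Pads are 22 mm wide; open, the fingers measure 114 mm over their backs; the gripper's body (76 mm by 85 mm) begins 54 mm behind the grasp point. The pads swing forward as they close: fully open they stand 13 mm farther back than shut.
Start: joints at [1.279, 0.238, -0.013, 1.319, 0, 1.571], TCP at [151.016, 502.765, 231.276] pointing down, gripper open.
Joint ranges: [-2.66, 2.66], [-1.03, 1.9], [-1.14, 1.46], [-1.82, 2.27], [-1.45, 1.34], [-3.14, 3.14]. Speed limits (rad/s): [2.22, 2.22, 2.79, 3.14, 3.14, 3.14].

INTERFACE

Orientations are given as a unit quaternion [w, x, y, z].
In Python, from plant import status, viewer, ticket, robot gives the robot as it stands.
- The arm moves only by the tool servo_tool, never from a script. Its argument "targets" is a list of rows, each a list of 3 entries, a list of its own where there are three numbers: the shift along the tool's x, y, z in mm, then the turn, a rotation vector about the tool's x, y, z in rad, then the closure in counts, from 0 (fully open) to 255 (shut). In form: [[[x, y, z], [wx, wy, wz], grip], ...]. A call has 1 to 8 rows; each row is the pose to reach, as a shift and turn from the pose commanded when the call began, along the tool's axes at that moment; what a row does not reach only later rows make up. A row lasts 1/10 s, in which the tool goes at most 50 mm and 8.59 degrees, less where a joint would pass 70% of its speed; a pose out of reach is approached as far as the arm can. A call with a gripper value outside its range is refused whole. The fingers move at their own pace and stop on an object; "force" is the grip in N (left out, the last holds). Time passes only in rows, so rows that repeat a pose let the fingers close. It gives the time, the measured TCP pose, the force and the opening at its end, in the units of the state.
- status.get_obs(): the state, without advancing time (a new reading comes with each control period).
- viewer.camera(name): name is "scene" or "side" or "wrist"; returns the picture (420x560x3 uint8, red, green, blue); there is no depth.
- viewer.calibration(name): a dict with "fovy" (degrees; the focal length in pixels is half the picture's height over the tangent of half this angle, whatever the lens; pixels are square), "cx", "cy" (the principal point, pixels), "k1" (the pictures are not rectified: a ray, as slopes to the right and down, at radius r is drawn at 1 + k1 r^2 times it, then the intrinsics apply), "cam_to_world" (4x4, takes a point from camera to world coordinates). Camera axes: x right, y up, looking along -z (the intrinsics and any distortion apply to the point x, -y, -z); pixel columns grow to the right and rows downward; lengths in mm; the calibration is good to about 2 mm. A picture is of the moment at which its call begins: read the wrist's pose just before it. calibration takes no time and is no camera call; for the wrist camera it gives the pose at the moment of the call.
- ticket.sign_off(): hands the job in, once; it reports no verdict.
The state is a dict: "time": time; "q": joint angles; "joint_vel": joint speeds; "joint_efforts": joint torques, N m; "position": TCP position; "eef_rot": TCP orientation; "wrist_force": force on the tool from outside, world axes, zero at the start; "moment": the same for the moment, N m; "gripper_width": opening from 0.0 (shut) to 1.0 (fully open).
Only numpy, scipy, OpenCV 4.12 (cv2) and the standard library are available. Lean on these libraries where they do the work, as an engineer would, in place of code of your own. Each camera call takes 0.05 s, during which the arm holds its last target.

## Working session

There is one attempt and no reset: what is moved stays moved. The work goes in short steps, Python scripts to look and compute and a tool call to move; the robot and the scene stay as the last step left them, time stands still between calls to the robot, and variables do not carry over. Pictures are saved under pics/ and viewed, and the job is handed in when it is done.

Besides the shell and the picture viewer there is one more tool, called after "Request:" as name(argument=value, ...) on one line, values as JSON. servo_tool: Moves the arm, as the interface text tells. Its arguments: {"type":"object","properties":{"targets":{"type":"array"},"force":{"type":"number"}},"required":["targets"]}

```bash
mkdir -p pics; ls
python3 - <<'E'
from plant import status, viewer, ticket, robot
import cv2
o=status.get_obs()
for k,v in o.items(): print(k,v)
print(robot.hold_point_z)
for n in ["scene","side","wrist"]:
    c=viewer.calibration(n); print(n,c)
    cv2.imwrite(f"pics/{n}0.png",viewer.camera(n)[:,:,::-1])
E
```

```text
pics
time 0.0
q [ 1.27901386e+00  2.38788434e-01 -1.42336858e-02  1.31918642e+00
 -1.78153968e-05  1.57079239e+00]
joint_vel [ 1.08522237e-03 -9.12866230e-04 -1.60661685e-04 -1.72778734e-03
  2.26891810e-04 -9.74373772e-05]
joint_efforts [ 1.72159718e-03 -5.38773000e+01  3.46436727e+01  1.84584840e-02
  2.31813046e-04 -8.47491634e-06]
position [150.91188383 502.42601994 230.68160816]
eef_rot [-9.38377681e-05  1.45372263e-01  9.89376777e-01 -6.99898422e-04]
wrist_force [-1.20233482  0.25514398  0.4386976 ]
moment [-0.01706977 -0.01116424 -0.02865885]
gripper_width 0.99926656148545
18.700000000000003
scene {'fovy': 56.2205142450684, 'cx': 280.72534939288107, 'cy': 211.40139982835143, 'k1': -0.09760473450065109, 'cam_to_world': array([[ 7.12089926e-01,  3.23118542e-01, -6.23315606e-01,
        -1.71678182e+02],
       [-7.02076839e-01,  3.32782119e-01, -6.29558713e-01,
        -7.30742151e+02],
       [ 4.00619495e-03,  8.85917868e-01,  4.63824839e-01,
         6.64735536e+02],
       [ 0.00000000e+00,  0.00000000e+00,  0.00000000e+00,
         1.00000000e+00]])}
side {'fovy': 56.759277
[... 219 characters left out ...]
22597274e-01,  8.46791704e-01,
         8.63687933e+02],
       [-3.52190211e-03,  8.95295084e-01,  4.45459660e-01,
         5.76795779e+02],
       [ 0.00000000e+00,  0.00000000e+00,  0.00000000e+00,
         1.00000000e+00]])}
wrist {'fovy': 61.33179658137905, 'cx': 280.74088984652036, 'cy': 207.2232474650571, 'k1': -0.032392874105878315, 'cam_to_world': array([[ 2.87351135e-01, -9.16653968e-01, -2.77803577e-01,
         8.06696764e+01],
       [ 9.57824267e-01,  2.74571075e-01,  8.47549368e-02,
         5.24223829e+02],
       [-1.41412239e-03, -2.90441435e-01,  9.56891725e-01,
         3.73448395e+02],
       [ 0.00000000e+00,  0.00000000e+00,  0.00000000e+00,
         1.00000000e+00]])}
```

View pics/scene0.png

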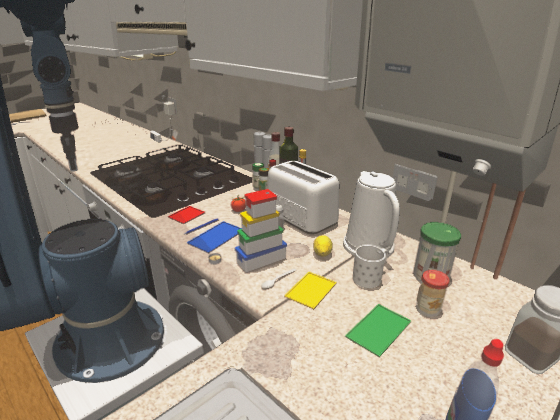

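View pics/side0.png

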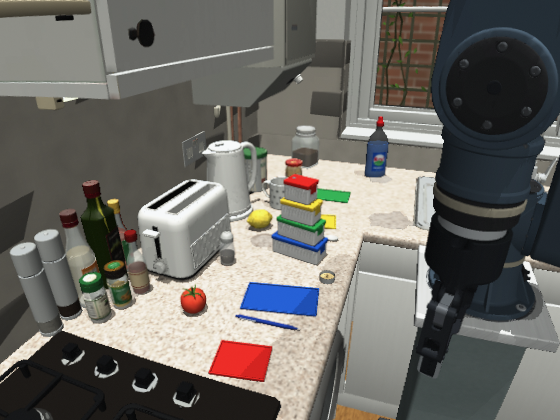

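View pics/wrist0.png

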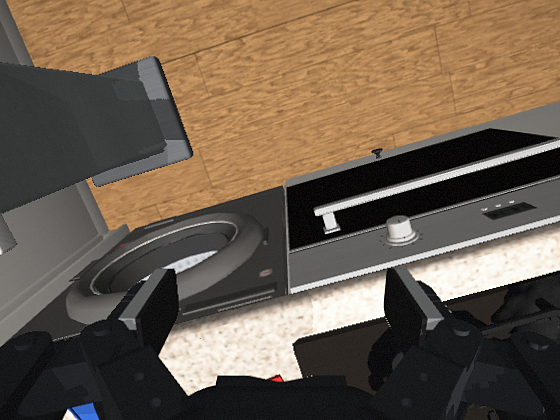

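```bash
cat > h.py <<'E'
import numpy as np, cv2
from plant import status, viewer, ticket, robot
def K(c):
    f=210/np.tan(np.radians(c['fovy'])/2)
    return f
def proj(c,P):
    P=np.atleast_2d(P).astype(float); M=np.linalg.inv(c['cam_to_world'])
    p=P@M[:3,:3].T+M[:3,3]
    s=np.c_[p[:,0],-p[:,1]]/(-p[:,2:3]); r2=(s**2).sum(1,keepdims=True)
    return s*(1+c['k1']*r2)*K(c)+[c['cx'],c['cy']]
def ray(c,uv):
    uv=np.atleast_2d(uv).astype(float); d=(uv-[c['cx'],c['cy']])/K(c); s=d.copy()
    for _ in range(30): s=d/(1+c['k1']*(s**2).sum(1,keepdims=True))
    v=np.c_[s[:,0],-s[:,1],-np.ones(len(s))]@c['cam_to_world'][:3,:3].T
    return c['cam_to_world'][:3,3],v
def onz(c,uv,z):
    o,v=ray(c,uv); t=(z-o[2])/v[:,2]; return o+t[:,None]*v
HS={'blue':(100,125),'green':(55,85),'yellow':(22,34),'red':(0,6)}
def blobs(img,col):
    h=cv2.cvtColor(img,cv2.COLOR_RGB2HSV); a,b=HS[col]
    m=cv2.inRange(h,(a,150,70),(b,255,255))
    if col=='red': m|=cv2.inRange(h,(175,150,70),(180,255,255))
    cs,_=cv2.findContours(m,cv2.RETR_EXTERNAL,cv2.CHAIN_APPROX_NONE)
    return sorted([k for k in cs if cv2.contourArea(k)>80],key=cv2.contourArea,reverse=True)
E
python3 - <<'E'
from h import *
for n in ["scene","side"]:
    img=cv2.imread(f"pics/{n}0.png")[:,:,::-1]; c=viewer.calibration(n)
    for col in HS:
        for k in blobs(img,col):
            p=k[:,0,:].astype(float); x,y,w,hh=cv2.boundingRect(k)
            W=onz(c,p,5)[:,:2].astype(np.float32); r=cv2.minAreaRect(W)
            print(n,col,(x,y,w,hh),cv2.contourArea(k),np.round(r[0]),np.round(r[1]),round(r[2],1))
    if n=="scene": cr=img[180:280,225:300]
    else: cr=img[165:270,260:340]
    cv2.imwrite(f"pics/{n}0c.png",cv2.resize(cr,None,fx=5.5,fy=5.5,interpolation=cv2.INTER_CUBIC)[:,:,::-1])
E
```

```text
scene blue (190, 223, 48, 29) 622.0 [446. 192.] [165.  91.] 10.6
scene yellow (285, 272, 51, 37) 953.5 [ 463. -204.] [127.  86.] 12.1
scene yellow (314, 236, 18, 17) 216.0 [656. -82.] [96. 53.] 41.2
scene yellow (240, 211, 39, 14) 138.5 [640. 192.] [ 95. 135.] 58.5
scene red (483, 339, 20, 27) 321.0 [ 585. -638.] [86. 41.] 19.5
scene red (245, 189, 32, 19) 279.5 [738. 309.] [113. 138.] 77.5
scene red (168, 206, 36, 17) 275.5 [458. 388.] [103.  82.] 8.9
scene red (423, 272, 26, 15) 94.0 [ 739. -420.] [62. 61.] 49.5
scene red (232, 199, 13, 12) 84.5 [640. 316.] [91. 46.] 51.7
side blue (240, 282, 79, 34) 1923.5 [448. 199.] [168.  99.] 10.4
side blue (272, 232, 56, 21) 261.0 [483. -55.] [161.  78.] 3.2
side blue (371, 152, 15, 20) 108.5 [ 338. -840.] [ 60. 279.] 5.0
side blue (236, 315, 61, 14) 103.5 [453. 283.] [134.   9.] 1.0
side green (318, 189, 32, 14) 278.0 [ 457. -401.] [118.  90.] 2.3
side green (277, 216, 48, 16) 185.0 [ 509. -179.] [ 82. 147.] 78.5
side yellow (248, 210, 24, 18) 291.5 [ 637. -153.] [ 72. 118.] 14.2
side yellow (281, 198, 41, 17) 233.0 [ 539. -282.] [140. 118.] 14.6
side yellow (321, 215, 15, 14) 134.5 [ 426. -201.] [45. 88.] 13.4
side red (209, 340, 63, 42) 1832.5 [460. 395.] [103.  86.] 9.3
side red (181, 288, 25, 25) 361.5 [633. 271.] [55. 87.] 31.4
side red (284, 174, 34, 20) 332.0 [ 587. -487.] [115. 180.] 64.2
```

View pics/scene0c.png

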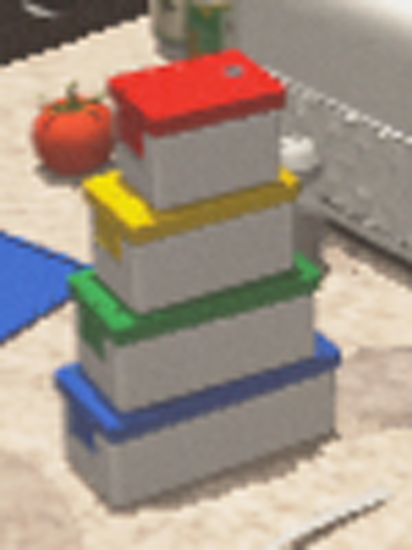

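View pics/side0c.png

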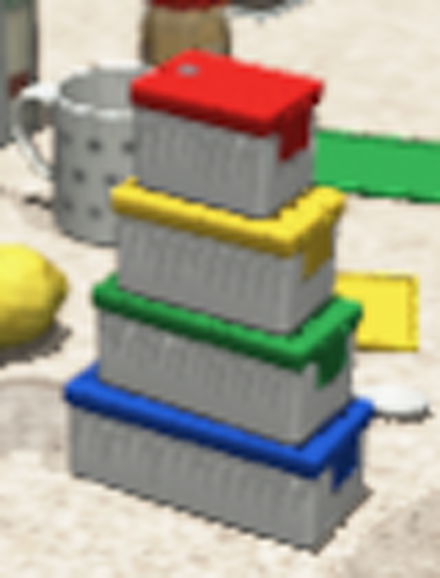

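```bash
cat > fit.py <<'E'
from h import *
from scipy.optimize import least_squares
cal={n:viewer.calibration(n) for n in("scene","side")}
D={'blue':(140,66,54),'green':(118,62,108),'yellow':(96,58,162),'red':(74,54,216)}
obs={'scene':{'red':[(109,75),(286,95),(236,50)],'yellow':[(85,178),(299,180)],'green':[(68,272),(321,270)],'blue':[(56,370),(341,348)]},
'side':{'red':[(132,88),(325,84),(195,50)],'yellow':[(112,188),(345,197)],'green':[(93,288),(362,305)],'blue':[(66,383),(374,405)]}}
off={'scene':(225,180),'side':(260,165)}
def corners(p,d):
    c,s=np.cos(p[2]),np.sin(p[2]); L,W,z=d
    return np.array([[p[0]+c*a-s*b,p[1]+s*a+c*b,z] for a,b in((L/2,W/2),(-L/2,W/2),(-L/2,-W/2),(L/2,-W/2))])
def res(p,col):
    r=[]
    for n in obs:
        q=proj(cal[n],corners(p,D[col])); u=np.array(obs[n][col])/5.5+off[n]-.4
        r.append(q[q[:,0].argmin()]-u[0]); r.append(q[q[:,0].argmax()]-u[1])
        if len(u)>2: r.append(q[q[:,1].argmin()]-u[2])
    return np.ravel(r)
for col in D:
    best=min((least_squares(res,[480,20,a],args=(col,)) for a in np.radians([-60,-30,0,30,60,90])),key=lambda s:s.cost)
    print(col,best.x[:2].round(1),np.degrees(best.x[2]).round(1),best.fun.round(1))
# trays: fit outlines by distance
T={'blue':(170,96),'green':(148,92),'yellow':(126,88),'red':(104,84)}
g={'blue':(448,195,.18),'green':(457,-401,.05),'yellow':(466,-201,.2),'red':(460,391,.16)}
def hull(c,p,d): 
    P=np.r_[corners(p,(*d,0)),corners(p,(*d,6))]
    return cv2.convexHull(proj(c,P).astype(np.float32))[:,0]
from scipy.optimize import minimize
for col in T:
    ms={}
    for n in cal:
        img=cv2.imread(f"pics/{n}0.png"); h=cv2.cvtColor(img,cv2.COLOR_BGR2HSV); a,b=HS[col]
        m=cv2.inRange(h,(a,110,50),(b,255,255))
        if col=='red': m|=cv2.inRange(h,(174,110,50),(180,255,255))
        q=hull(cal[n],g[col],T[col]); roi=np.zeros_like(m); cv2.fillConvexPoly(roi,q.astype(int),255); roi=cv2.dilate(roi,np.ones((9,9)))
        ms[n]=(m&roi)>0
        cv2.imwrite('pics/m_%s_%s.png'%(col,n),m&roi)
    def cost(p,names):
        t=0
        for n in names:
            a=np.zeros((420,560),np.uint8); q=hull(cal[n],p,T[col])
            cv2.fillConvexPoly(a,np.round((q+.0)*256).astype(np.int32),255,cv2.LINE_AA,8)
            t+=np.abs(a/255.-ms[n]).sum()
        return t
    for names in (['scene','side'],['scene'],['side']):
        s=minimize(cost,g[col],args=(names,),method='Nelder-Mead',options=dict(initial_simplex=[g[col],np.add(g[col],(6,0,0)),np.add(g[col],(0,6,0)),np.add(g[col],(0,0,.08))]))
        print(col,names,s.x[:2].round(1),np.degrees(s.x[2]).round(1),s.fun.round(), [int(ms[n].sum()) for n in ms])
E
python3 fit.py
```

```text
blue [463.6  -6.9] -12.9 [-1.1 -1.1  0.5 -0.1 -0.7 -0.4  0.9 -1.3]
green [461.3  -7.1] -16.9 [-0.9 -0.8  0.3 -0.2 -0.9 -0.9  0.9 -0.9]
yellow [461.3  -7.3] -16.6 [-1.  -1.1  0.6 -0.3 -0.6 -0.6  0.9 -1. ]
red [462.6  -9.6] -17.5 [-1.2 -0.6 -0.1 -1.9  0.3 -1.1 -0.5 -1.8  1.  -1.1  0.2 -1.2]
blue ['scene', 'side'] [449.7 194.7] 10.5 462.0 [778, 2050]
blue ['scene'] [452.2 199.1] 13.1 222.0 [778, 2050]
blue ['side'] [450.  193.3] 9.9 231.0 [778, 2050]
green ['scene', 'side'] [ 474.  -408.6] 3.0 566.0 [1630, 336]
green ['scene'] [ 474.2 -408.2] 2.8 338.0 [1630, 336]
green ['side'] [ 471.9 -413.3] 5.3 224.0 [1630, 336]
yellow ['scene', 'side'] [ 467.9 -202.3] 12.1 705.0 [1034, 250]
yellow ['scene'] [ 467.3 -200.1] 12.3 142.0 [1034, 250]
yellow ['side'] [ 458.9 -228.8] -16.1 461.0 [1034, 250]
red ['scene', 'side'] [461.  391.7] 9.9 266.0 [347, 1958]
red ['scene'] [461.9 395. ] 7.9 79.0 [347, 1958]
red ['side'] [460.8 391.8] 10.1 186.0 [347, 1958]
```

```bash
cat > go.py <<'E'
import sys; from h import *
from scipy.spatial.transform import Rotation as R
def rel(x,y,z,boxyaw):
    o=status.get_obs(); q=o['eef_rot']; r=R.from_quat([q[1],q[2],q[3],q[0]])
    d=r.inv().apply(np.array([x,y,z])-o['position'])
    a=np.radians(boxyaw+90); Y=np.array([np.cos(a),np.sin(a),0]); 
    if Y@r.as_matrix()[:,1]<0: Y=-Y
    Z=np.array([0,0,-1.]); t=R.from_matrix(np.c_[np.cross(Y,Z),Y,Z])
    print('t',round(o['time'],2),'pos',o['position'].round(1),'q',o['q'].round(2),'F',o['wrist_force'].round(1),'w',round(o['gripper_width'],3))
    print('shift',d.round(1),'turn',(r.inv()*t).as_rotvec().round(4))
if __name__=='__main__': rel(*map(float,sys.argv[1:5]))
E
python3 go.py 462 -8 340 -17
```

```text
t 0.15 pos [150.9 502.5 230.8] q [ 1.28  0.24 -0.01  1.32 -0.    1.57] F [-0.5 -0.3  1.3] w 1.002
shift [-444.8 -399.6 -108.7] turn [-0.0011  0.      0.0049]
```

Request:
servo_tool(targets=[[[-25,-20,-35],[0,0,0],0],[[-55,-50,-70],[0,0,0],0],[[-90,-80,-109],[0,0,0],0],[[-125,-112,-109],[0,0,0],0],[[-162,-145,-109],[0,0,0],0],[[-198,-178,-109],[0,0,0],0],[[-234,-210,-109],[0,0,0],0],[[-270,-242,-109],[0,0,0],0]])

```text
time: 0.95
position: [338.0, 195.4, 340.4]
eef_rot: [0.0, 0.145, 0.989, 0.0]
wrist_force: [0.5, 0.2, 0.9]
gripper_width: 1.001
```

```bash
python3 go.py 462 -8 340 -17
```

```text
t 0.95 pos [338.  195.4 340.4] q [ 0.52 -0.01 -0.03  1.55 -0.    0.82] F [0.5 0.2 0.9] w 1.001
shift [-177.2 -159.2    0.4] turn [0.0002 0.0003 0.0054]
```

Request:
servo_tool(targets=[[[-36,-32,0],[0,0,0],0],[[-72,-64,0],[0,0,0],0],[[-108,-96,0],[0,0,0],0],[[-143,-128,0],[0,0,0],0],[[-175,-157,0],[0,0,0],0],[[-175,-157,0],[0,0,0],0],[[-175,-157,0],[0,0,0],0]])

```text
time: 1.65
position: [460.0, -4.3, 339.7]
eef_rot: [-0.001, 0.147, 0.989, -0.0]
wrist_force: [0.5, 1.3, -0.1]
gripper_width: 1.0
```

```bash
python3 go.py 462 -8 340 -17
python3 - <<'E'
from h import *
import json
c=viewer.calibration("wrist"); img=viewer.camera("wrist")
cv2.imwrite("pics/w1.png",img[:,:,::-1])
np.save("pics/w1.npy",c,allow_pickle=True)
cv2.imwrite("pics/side1.png",viewer.camera("side")[:,:,::-1])
E
```

```text
t 1.65 pos [460.   -4.3 339.7] q [-0.01  0.11  0.1   1.56  0.    0.29] F [ 0.5  1.3 -0.1] w 1.0
shift [-3.  -3.  -0.3] turn [-0.0003 -0.0015  0.0023]
```

View pics/w1.png

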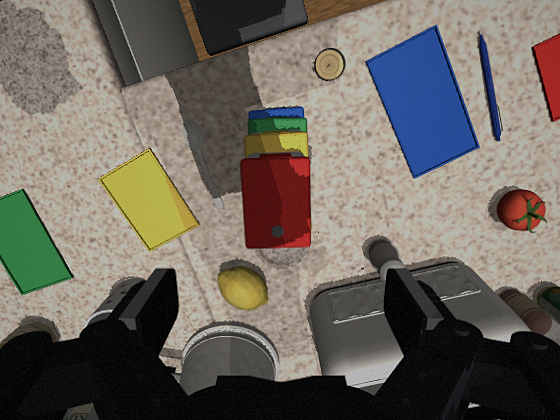

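View pics/side1.png

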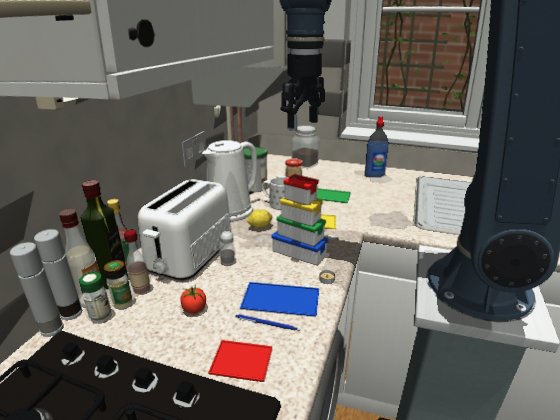

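Run:
```python
from h import *
img=cv2.imread("pics/w1.png")
cv2.imwrite("pics/w1c.png",cv2.resize(img[95:260,215:345],None,fx=3.6,fy=3.6,interpolation=cv2.INTER_CUBIC))
c=np.load("pics/w1.npy",allow_pickle=True).item()
for nm,p in {'blue':[(436,26),(479,148),(414,177),(366,62)],'yellow':[(151,149),(199,224),(150,249),(100,179)],'green3':[(22,190),(73,277),(24,293)]}.items():
    W=onz(c,p,3)[:,:2]; print(nm,W.round(0).tolist(),W.mean(0).round(1)); 
    for i in range(len(W)-1): d=W[i+1]-W[i]; print('  ',np.hypot(*d).round(1),np.degrees(np.arctan2(d[1],d[0])).round(1))
```

```text
blue [[359.0, 228.0], [526.0, 258.0], [540.0, 165.0], [376.0, 134.0]] [450.4 196.2]
   169.3 10.2
   94.3 -81.4
   167.0 -169.6
yellow [[399.0, -169.0], [519.0, -144.0], [534.0, -228.0], [416.0, -254.0]] [ 467.  -198.8]
   122.3 11.6
   84.8 -79.4
   120.9 -167.6
green3 [[398.0, -369.0], [543.0, -360.0], [546.0, -448.0]] [ 495.7 -392.5]
   145.7 3.4
   88.4 -88.0
```

View pics/w1c.png

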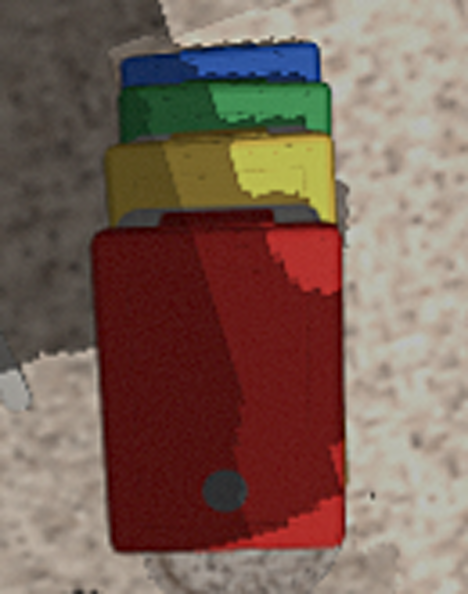

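Run:
```python
from h import *
c=np.load("pics/w1.npy",allow_pickle=True).item()
p=np.array([(95,232),(342,228),(345,550),(113,551)])/3.6+[215,95]
for z in (216,):
    W=onz(c,p,z)[:,:2]; print(z,W.round(1).tolist(),W.mean(0))
    for i in range(4): d=W[(i+1)%4]-W[i]; print('  ',np.hypot(*d).round(1),np.degrees(np.arctan2(d[1],d[0])).round(1))
for nm,q,z in (('yellow',[(107,150),(335,140)],162),('green',[(119,88),(330,86)],108),('blue',[(123,57),(318,42)],54)):
    W=onz(c,np.array(q)/3.6+[215,95],z)[:,:2]; d=W[1]-W[0]; a=np.arctan2(d[1],d[0]); L={'yellow':96,'green':118,'blue':140}[nm]
    print(nm,W.mean(0), np.hypot(*d), np.degrees(a)-90, W.mean(0)+L/2*np.array([np.sin(a),-np.cos(a)]))
```

```text
216 [[422.2, -23.5], [436.5, 26.4], [507.1, 7.5], [492.2, -42.8]] [464.50474474  -8.11890249]
   51.9 74.1
   73.1 -14.9
   52.5 -106.6
   72.5 164.5
yellow [417.28156275   4.9757733 ] 56.570348033859666 -14.37615713228918 [463.77851793  -6.94199324]
green [406.52274533   8.65637069] 60.362216612480275 -16.324774329907584 [463.14409211  -7.9274494 ]
blue [397.1627729    9.57325825] 63.518081189399766 -12.60023787348365 [465.47688283  -5.69705226]
```

```bash
python3 go.py 464 -8 176 -16
```

```text
t 1.75 pos [459.5  -2.9 340.2] q [-0.01  0.11  0.1   1.56  0.    0.29] F [-0.8 -0.1 -0.5] w 0.995
shift [ -5.8  -3.6 164.2] turn [-0.     -0.0006 -0.0122]
```

Request:
servo_tool(targets=[[[-3,-2,30],[0,0,-0.006],0],[[-6,-4,65],[0,0,-0.012],0],[[-6,-4,90],[0,0,-0.012],0],[[-6,-4,100],[0,0,-0.012],0],[[-6,-4,100],[0,0,-0.012],0],[[-6,-4,100],[0,0,-0.012],0]])

```text
time: 2.35
position: [465.0, -8.4, 241.6]
eef_rot: [0.001, 0.139, 0.99, 0.0]
wrist_force: [0.4, 0.1, 0.7]
gripper_width: 1.002
```

```bash
python3 go.py 464 -8 176 -16
python3 - <<'E'
from h import *
c=viewer.calibration("wrist"); img=viewer.camera("wrist")
cv2.imwrite("pics/w2.png",img[:,:,::-1])
np.save("pics/w2.npy",c,allow_pickle=True)
for _ in range(3):
    cv2.imwrite("pics/side2.png",viewer.camera("side")[:,:,::-1]); print(status.get_obs()['position'])
E
```

```text
t 2.35 pos [465.   -8.4 241.6] q [-0.02  0.13 -0.12  1.32 -0.    0.26] F [0.4 0.1 0.7] w 1.002
shift [ 1.1  0.1 65.6] turn [0.0003 0.0015 0.0005]
[465.28048471  -8.70666301 241.75218962]
[465.24956395  -8.82161789 241.59364365]
[465.17109321  -8.8946316  241.38758166]
```

View pics/w2.png

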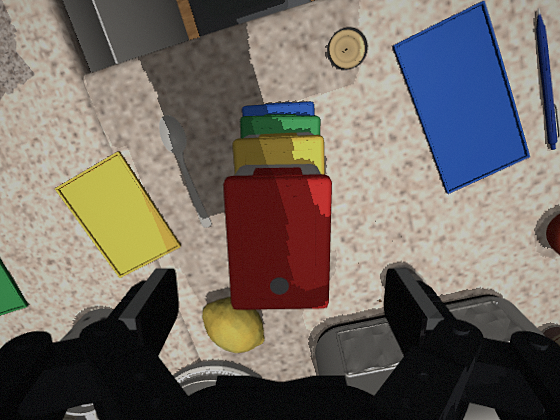

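View pics/side2.png

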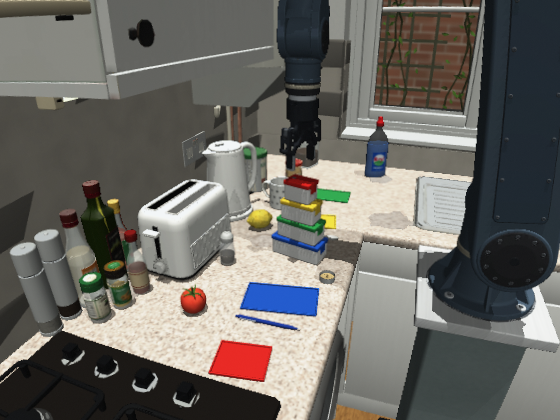

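Run:
```python
from h import *
c=np.load("pics/w2.npy",allow_pickle=True).item()
p=np.array([(225,178),(331,176),(328,308),(231,308)])
W=onz(c,p,216)[:,:2]; print(W.round(1).tolist(),W.mean(0))
for i in range(4): d=W[(i+1)%4]-W[i]; print('  ',np.hypot(*d).round(1),np.degrees(np.arctan2(d[1],d[0])).round(1))
W=onz(c,[(398,268)],90); print('shaker',W, onz(np.load("pics/w1.npy",allow_pickle=True).item(),[(378,244)],90))
print(onz(c,[(325,345),(330,300),(500,290)],170),'toaster?')
print(onz(c,[(123,61),(121,56),(59,187),(122,275),(180,245),(119,152)],3),'y')
```

```text
[[421.8, -23.7], [435.0, 25.9], [505.8, 7.2], [491.3, -43.7]] [463.47504573  -8.55186794]
   51.3 75.1
   73.3 -14.8
   52.9 -106.0
   72.3 164.0
shaker [[566.37530556  75.41657039  90.        ]] [[581.24278711  81.20086045  90.        ]]
[[565.72661945  -3.48257133 170.        ]
 [530.58863561   8.64440605 170.        ]
 [556.21016777 123.74343737 170.        ]] toaster?
[[ 313.68036506 -130.38394048    3.        ]
 [ 308.70828265 -130.50402695    3.        ]
 [ 414.9274763  -251.93615922    3.        ]
 [ 535.49818566 -226.95256895    3.        ]
 [ 517.97352053 -145.25898624    3.        ]
 [ 397.81772026 -170.68902856    3.        ]] y
```

Request:
servo_tool(targets=[[[1,0,20],[0,0,-0.01],0],[[1,0,45],[0,0,-0.01],0],[[1,0,60],[0,0,-0.01],0],[[1,0,65],[0,0,-0.01],0],[[1,0,65],[0,0,-0.01],60],[[1,0,65],[0,0,-0.01],80],[[1,0,65],[0,0,-0.01],120],[[1,0,65],[0,0,-0.01],255]], force=40)

```text
time: 3.35
position: [464.4, -8.8, 176.4]
eef_rot: [0.001, 0.135, 0.991, 0.0]
wrist_force: [-0.4, -2.4, 7.0]
gripper_width: 0.627
```

Request:
servo_tool(targets=[[[0,0,0],[0,0,0],255],[[0,0,0],[0,0,0],255],[[0,0,0],[0,0,0],255]])

```text
time: 3.65
position: [464.4, -8.8, 176.4]
eef_rot: [0.001, 0.134, 0.991, 0.0]
wrist_force: [0.5, 0.0, 6.4]
gripper_width: 0.628
```

```bash
python3 go.py 464 -8 176 -16
python3 - <<'E'
from h import *
cv2.imwrite("pics/side3.png",cv2.resize(viewer.camera("side")[:,:,::-1][120:280,230:390],None,fx=3.5,fy=3.5))
E
```

```text
t 3.65 pos [464.4  -8.8 176.4] q [-0.02  0.16 -0.26  1.15 -0.    0.25] F [0.5 0.  6.4] w 0.628
shift [0.6 0.6 0.4] turn [0.0005 0.0022 0.0095]
```

View pics/side3.png

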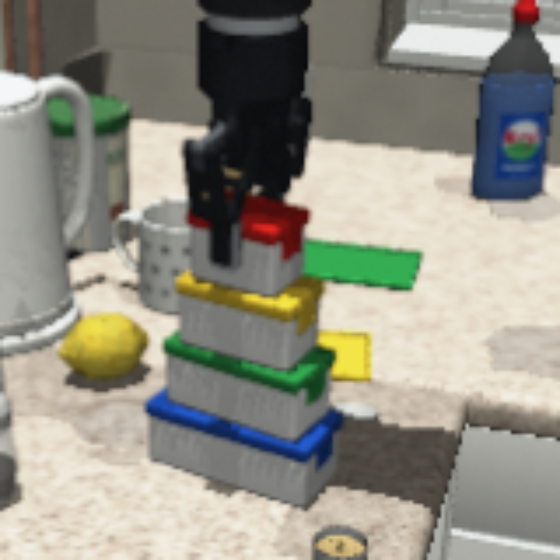

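Request:
servo_tool(targets=[[[0,0,-5],[0,0,0],255],[[0,0,-15],[0,0,0],255],[[0,0,-30],[0,0,0],255],[[0,0,-48],[0,0,0],255],[[0,0,-60],[0,0,0],255],[[0,0,-64],[0,0,0],255]])

```text
time: 4.3
position: [464.2, -8.7, 241.1]
eef_rot: [0.001, 0.134, 0.991, 0.0]
wrist_force: [0.0, 0.5, -0.9]
gripper_width: 0.628
```

```bash
python3 go.py 461 392 240 10
python3 - <<'E'
from h import *
cv2.imwrite("pics/side4.png",cv2.resize(viewer.camera("side")[:,:,::-1][120:280,230:390],None,fx=3.5,fy=3.5))
E
```

```text
t 4.3 pos [464.2  -8.7 241.1] q [-0.02  0.13 -0.13  1.31 -0.    0.25] F [ 0.   0.5 -0.9] w 0.628
shift [109.9 385.3   1.1] turn [ 0.      0.0022 -0.4443]
```

View pics/side4.png

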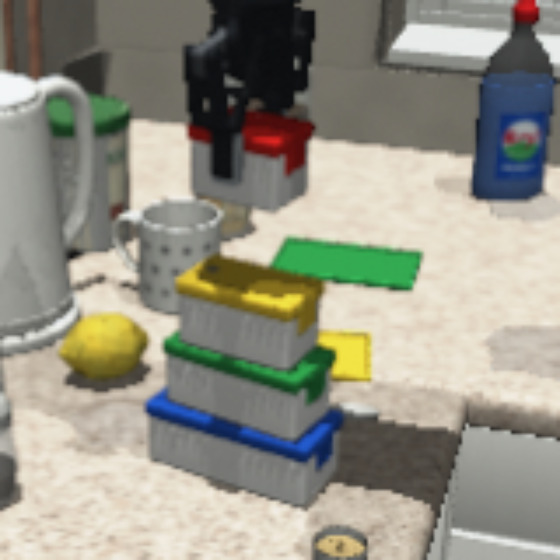

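Request:
servo_tool(targets=[[[4,13,0],[0,0,-0.04],255],[[12,40,0],[0,0,-0.1],255],[[20,72,0],[0,0,-0.16],255],[[29,103,0],[0,0,-0.22],255],[[38,135,0],[0,0,-0.28],255],[[48,167,0],[0,0,-0.34],255],[[57,199,0],[0,0,-0.4],255],[[66,231,0],[0,0,-0.444],255]])

```text
time: 5.15
position: [460.6, 233.4, 238.6]
eef_rot: [-0.001, -0.089, 0.996, -0.0]
wrist_force: [0.8, -0.5, -0.6]
gripper_width: 0.626
```

```bash
python3 go.py 461 392 240 10
```

```text
t 5.15 pos [460.6 233.4 238.6] q [ 0.47  0.22 -0.02  1.33  0.    0.29] F [ 0.8 -0.5 -0.6] w 0.626
shift [-28.5 156.   -1.5] turn [-0.0003 -0.0013  0.0039]
```

Request:
servo_tool(targets=[[[-5,29,0],[0,0,0],255],[[-10,58,15],[0,0,0],255],[[-16,87,35],[0,0,0],255],[[-21,114,60],[0,0,0],255],[[-26,138,85],[0,0,0],255],[[-28,152,105],[0,0,0],255],[[-28,153,115],[0,0,0],255],[[-28,153,120],[0,0,0],255]])

```text
time: 5.95
position: [461.4, 386.9, 117.6]
eef_rot: [-0.001, -0.088, 0.996, -0.001]
wrist_force: [0.5, 0.2, -1.3]
gripper_width: 0.631
```

Request:
servo_tool(targets=[[[0,0,0],[0,0,0],255],[[0,0,0],[0,0,0],255]])

```text
time: 6.15
position: [463.0, 386.7, 120.2]
eef_rot: [0.0, -0.087, 0.996, 0.0]
wrist_force: [0.0, 0.0, -0.4]
gripper_width: 0.628
```

```bash
python3 go.py 461 392 34 10
python3 - <<'E'
from h import *
c=viewer.calibration("wrist"); img=viewer.camera("wrist")
cv2.imwrite("pics/w5.png",img[:,:,::-1])
np.save("pics/w5.npy",c,allow_pickle=True)
cv2.imwrite("pics/side5.png",viewer.camera("side")[:,:,::-1])
E
```

```text
t 6.15 pos [463.  386.7 120.2] q [ 0.7   0.42 -0.03  1.12 -0.    0.52] F [ 0.   0.  -0.4] w 0.628
shift [ 1.1  5.6 86.2] turn [ 0.0004  0.0009 -0.0008]
```

View pics/w5.png

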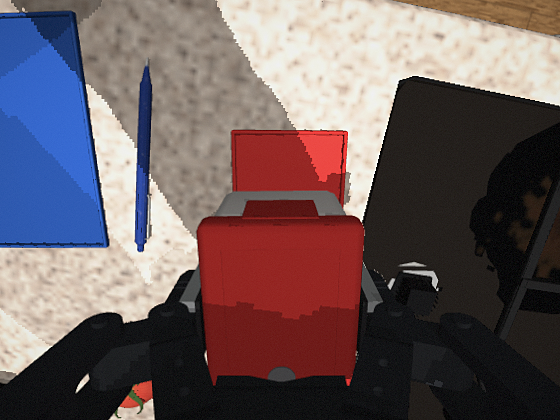

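View pics/side5.png

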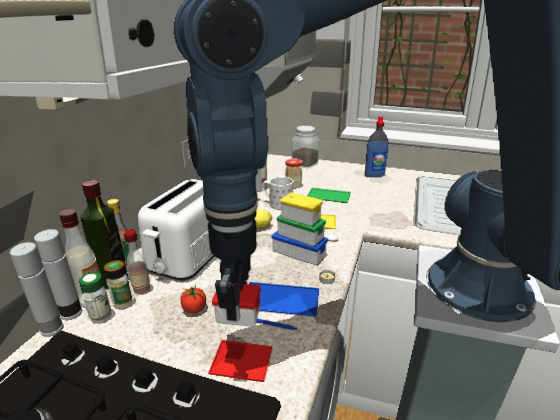

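Run:
```python
from h import *
c=np.load("pics/w5.npy",allow_pickle=True).item()
W=onz(c,[(233,131),(348,131)],5)[:,:2]; d=W[1]-W[0]; a=np.arctan2(d[1],d[0]); print(W,np.hypot(*d),np.degrees(a)-90)
print(W.mean(0)+52*np.array([np.sin(a),-np.cos(a)]))
print(onz(c,[(400,80),(365,225),(415,270)],10))
p=np.array([(198,218),(362,216)]); W=onz(c,p,120.2-14.4+54)[:,:2];d=W[1]-W[0]; a=np.arctan2(d[1],d[0]); print('box',W,np.hypot(*d),np.degrees(a)-90,W.mean(0)+37*np.array([np.sin(a),-np.cos(a)]))
```

```text
[[417.58183967 344.22252074]
 [403.29317205 425.28934404]] 82.31643738199702 9.996160983625884
[461.64811392 393.78220636]
[[363.58656286 451.4517824   10.        ]
 [469.12857162 452.92577785  10.        ]
 [499.14127771 501.41862597  10.        ]]
box [[429.23953044 355.15146781]
 [419.8739847  404.6549749 ]] 50.38165004602544 10.713142442067522 [460.91185433 386.78122539]
```

Request:
servo_tool(targets=[[[0,2,15],[0,0,0],255],[[1,4,35],[0,0,0],255],[[1,6,55],[0,0,0],255],[[1,6,75],[0,0,0],255],[[1,6,90],[0,0,0],255],[[1,6,97],[0,0,0],255],[[1,6,99],[0,0,0],255],[[1,6,99],[0,0,0],255]])

```text
time: 7.05
position: [461.0, 392.9, 20.9]
eef_rot: [0.0, -0.087, 0.996, 0.0]
wrist_force: [0.4, 0.5, -1.0]
gripper_width: 0.626
```

```bash
python3 go.py 461.3 392.5 17 10
python3 - <<'E'
from h import *
c=viewer.calibration("wrist"); img=viewer.camera("wrist")
cv2.imwrite("pics/w6.png",img[:,:,::-1])
cv2.imwrite("pics/side6.png",cv2.resize(viewer.camera("side")[:,:,::-1][280:400,160:320],None,fx=4,fy=4))
print(status.get_obs()['position'])
E
```

```text
t 7.05 pos [461.  392.9  20.9] q [ 0.71  0.51 -0.16  0.9  -0.    0.53] F [ 0.4  0.5 -1. ] w 0.626
shift [-0.2 -0.4  3.9] turn [ 0.0003  0.0007 -0.0006]
[461.16937599 393.10807467  21.27787225]
```

View pics/w6.png

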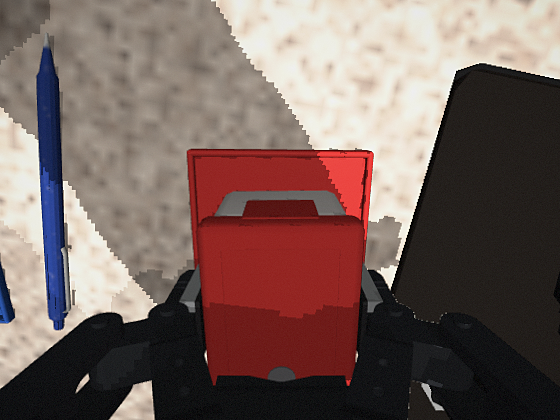

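View pics/side6.png

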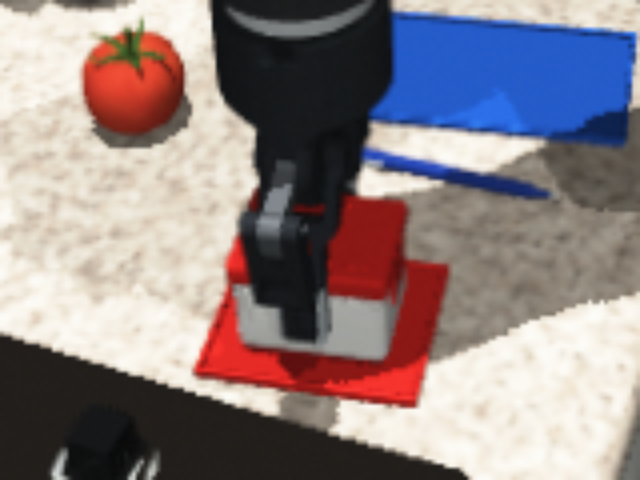

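Request:
servo_tool(targets=[[[0,0,1.5],[0,0,0],255],[[0,0,3],[0,0,0],255],[[0,0,4],[0,0,0],255],[[0,0,4.3],[0,0,0],255]])

```text
time: 7.55
position: [460.8, 392.9, 17.0]
eef_rot: [0.0, -0.087, 0.996, 0.0]
wrist_force: [-2.2, -3.3, 11.6]
gripper_width: 0.626
```

Request:
servo_tool(targets=[[[0,0,-0.3],[0,0,0],85],[[0,0,-0.3],[0,0,0],70],[[0,0,-0.3],[0,0,0],50],[[0,0,-0.3],[0,0,0],40],[[0,0,-8],[0,0,0],40],[[0,0,-30],[0,0,0],40],[[0,0,-70],[0,0,0],20],[[0,0,-110],[0,0,0],0]])

```text
time: 8.35
position: [460.2, 392.4, 127.2]
eef_rot: [-0.001, -0.087, 0.996, -0.0]
wrist_force: [1.5, 0.8, 0.4]
gripper_width: 1.0
```

Request:
servo_tool(targets=[[[0,0,-45],[0,0,0],0],[[0,0,-95],[0,0,0],0],[[0,0,-130],[0,0,0],0],[[0,0,-130],[0,0,0],0]])

```text
time: 8.75
position: [462.1, 394.0, 262.3]
eef_rot: [0.004, -0.087, 0.996, 0.003]
wrist_force: [-0.1, 0.5, 0.7]
gripper_width: 1.0
```

```bash
python3 go.py 464 -8 260 -15.5
python3 - <<'E'
from h import *
c=viewer.calibration("wrist"); img=viewer.camera("wrist")
cv2.imwrite("pics/w7.png",img[:,:,::-1]);np.save("pics/w7.npy",c,allow_pickle=True)
E
```

```text
t 8.75 pos [462.1 394.  262.3] q [ 0.71  0.37  0.25  1.45 -0.    0.53] F [-0.1  0.5  0.7] w 1.0
shift [  67.8 -396.3   -0. ] turn [0.0062 0.0067 0.4448]
```

View pics/w7.png

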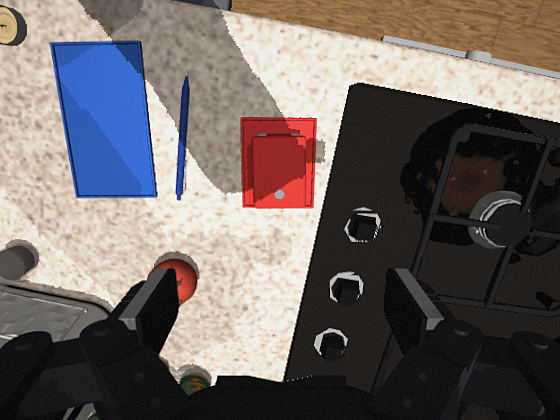

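Run:
```python
from h import *
c=np.load("pics/w7.npy",allow_pickle=True).item()
def rect(p,z):
    W=onz(c,p,z)[:,:2]; r=cv2.minAreaRect(W.astype(np.float32)); print(W.mean(0).round(1),[ (np.hypot(*(W[(i+1)%4]-W[i])).round(1),np.degrees(np.arctan2(*(W[(i+1)%4]-W[i])[::-1])).round(1)) for i in range(4)])
rect([(252,136),(307,136),(306,206),(252,206)],56.5)
rect([(241,118),(317,118),(315,207),(243,208)],4)
rect([(52,43),(141,41),(156,196),(76,197)],4)
```

```text
[459.4 393.2] [(np.float64(53.3), np.float64(100.0)), (np.float64(71.1), np.float64(10.4)), (np.float64(55.5), np.float64(-80.1)), (np.float64(71.0), np.float64(-171.4))]
[461.4 393.2] [(np.float64(83.6), np.float64(100.0)), (np.float64(102.6), np.float64(10.4)), (np.float64(85.3), np.float64(-79.2)), (np.float64(103.8), np.float64(-170.6))]
[449.2 196.2] [(np.float64(94.9), np.float64(100.3)), (np.float64(167.8), np.float64(9.7)), (np.float64(95.7), np.float64(-79.4)), (np.float64(168.3), np.float64(-170.6))]
```

Request:
servo_tool(targets=[[[6,-36,0],[0,0,0.05],0],[[14,-80,0],[0,0,0.11],0],[[21,-124,0],[0,0,0.18],0],[[28,-168,0],[0,0,0.24],0],[[36,-212,0],[0,0,0.3],0],[[43,-254,0],[0,0,0.36],0],[[50,-296,0],[0,0,0.42],0],[[58,-338,0],[0,0,0.445],0]])

```text
time: 9.6
position: [461.1, 48.1, 255.1]
eef_rot: [-0.001, 0.136, 0.991, -0.0]
wrist_force: [0.8, 0.3, -0.3]
gripper_width: 1.001
```

```bash
python3 go.py 464 -8 240 -15.5
```

```text
t 9.6 pos [461.1  48.1 255.1] q [ 0.1   0.13 -0.09  1.35 -0.    0.38] F [ 0.8  0.3 -0.3] w 1.001
shift [-17.9 -53.3  15.1] turn [-0.0007 -0.0015 -0.0024]
```

Request:
servo_tool(targets=[[[-9,-25,5],[0,0,0],0],[[-17,-45,10],[0,0,0],0],[[-18,-53,15],[0,0,0],0],[[-18,-53,30],[0,0,0],0],[[-18,-53,35],[0,0,0],0],[[-18,-53,35],[0,0,0],0],[[-18,-53,35],[0,0,0],0]])

```text
time: 10.3
position: [465.2, -5.5, 221.1]
eef_rot: [-0.0, 0.135, 0.991, -0.0]
wrist_force: [-0.1, -0.7, 0.4]
gripper_width: 1.001
```

```bash
python3 go.py 464 -8 122 -15.5
python3 - <<'E'
from h import *
c=viewer.calibration("wrist"); img=viewer.camera("wrist")
cv2.imwrite("pics/w8.png",img[:,:,::-1]);np.save("pics/w8.npy",c,allow_pickle=True)
E
```

```text
t 10.3 pos [465.2  -5.5 221.1] q [-0.01  0.14 -0.16  1.27 -0.    0.26] F [-0.1 -0.7  0.4] w 1.001
shift [ 0.5 -2.7 99.1] turn [-0.0001 -0.0003  0.0006]
```

View pics/w8.png

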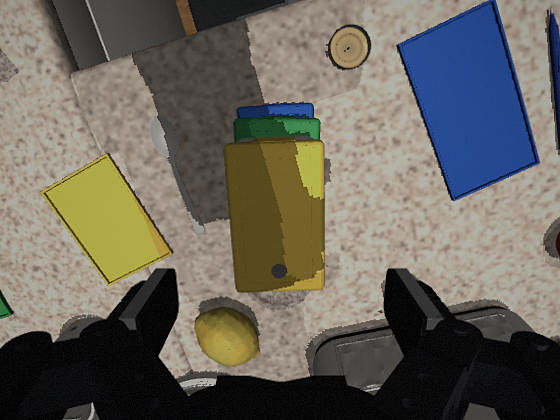

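```bash
cat >> h.py <<'E'
def rect(c,p,z):
    W=onz(c,p,z)[:,:2]; print(W.mean(0).round(1),[ (float(np.hypot(*(W[(i+1)%4]-W[i])).round(1)),float(np.degrees(np.arctan2(*(W[(i+1)%4]-W[i])[::-1])).round(1))) for i in range(4)])
E
python3 - <<'E'
from h import *
c=np.load("pics/w8.npy",allow_pickle=True).item()
rect(c,[(225,143),(324,140),(324,290),(236,292)],162)
rect(c,[(108,154),(172,254),(109,284),(41,193)],4)
rect(c,[(495,1),(540,160),(453,200),(398,44)],4)
E
```

```text
[461.3  -6.1] [(55.9, 76.3), (95.3, -13.4), (56.6, -104.0), (95.0, 166.2)]
[ 467.4 -200.3] [(124.6, 11.3), (85.3, -79.1), (122.6, -167.1), (88.6, 102.2)]
[449.4 196.4] [(163.9, 10.6), (96.4, -78.8), (168.9, -169.9), (95.1, 98.2)]
```

Request:
servo_tool(targets=[[[2,-2,30],[0,0,-0.015],0],[[2,-2,65],[0,0,-0.015],0],[[2,-2,90],[0,0,-0.015],0],[[2,-2,98],[0,0,-0.015],0],[[2,-2,98.5],[0,0,-0.015],50],[[2,-2,98.5],[0,0,-0.015],70],[[2,-2,98.5],[0,0,-0.015],110],[[2,-2,98.5],[0,0,-0.015],255]], force=40)

```text
time: 11.15
position: [463.9, -7.5, 124.0]
eef_rot: [0.001, 0.128, 0.992, 0.0]
wrist_force: [-0.9, -1.0, 8.1]
gripper_width: 0.675
```

Request:
servo_tool(targets=[[[0,0,0],[0,0,0],255],[[0,0,0],[0,0,0],255],[[0,0,-5],[0,0,0],255],[[0,0,-15],[0,0,0],255],[[0,0,-30],[0,0,0],255],[[0,0,-48],[0,0,0],255],[[0,0,-60],[0,0,0],255],[[0,0,-64],[0,0,0],255]])

```text
time: 11.95
position: [463.6, -7.4, 188.4]
eef_rot: [0.001, 0.128, 0.992, 0.0]
wrist_force: [0.7, -0.3, -2.1]
gripper_width: 0.674
```

```bash
python3 go.py 467 -200 186 11.7
python3 - <<'E'
from h import *
cv2.imwrite("pics/side9.png",cv2.resize(viewer.camera("side")[:,:,::-1][120:280,230:390],None,fx=3.5,fy=3.5))
E
```

```text
t 11.95 pos [463.6  -7.4 188.4] q [-0.02  0.15 -0.24  1.18 -0.    0.24] F [ 0.7 -0.3 -2.1] w 0.674
shift [ -52.  -185.4    2.5] turn [-0.      0.0025 -0.46  ]
```

View pics/side9.png

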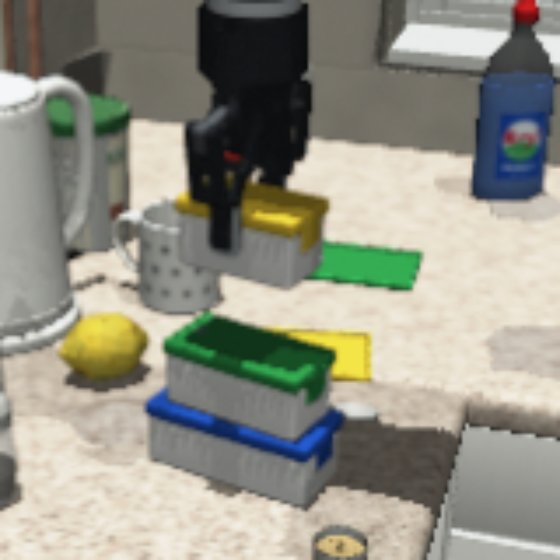

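Request:
servo_tool(targets=[[[-3,-10,0],[0,0,-0.04],255],[[-10,-35,0],[0,0,-0.11],255],[[-18,-65,0],[0,0,-0.18],255],[[-26,-95,0],[0,0,-0.26],255],[[-35,-125,10],[0,0,-0.33],255],[[-43,-155,30],[0,0,-0.4],255],[[-50,-177,55],[0,0,-0.44],255],[[-52,-186,75],[0,0,-0.46],255]])

```text
time: 12.8
position: [465.6, -202.4, 110.0]
eef_rot: [-0.0, -0.102, 0.995, -0.0]
wrist_force: [0.4, 0.1, -1.3]
gripper_width: 0.67
```

Request:
servo_tool(targets=[[[0,0,15],[0,0,0],255],[[0,0,25],[0,0,0],255],[[0,0,30],[0,0,0],255],[[0,0,30],[0,0,0],255]])

```text
time: 13.2
position: [465.8, -200.2, 81.2]
eef_rot: [-0.0, -0.102, 0.995, 0.0]
wrist_force: [0.8, 0.7, -1.8]
gripper_width: 0.673
```

```bash
python3 go.py 467 -200 18.5 11.7
python3 - <<'E'
from h import *
c=viewer.calibration("wrist"); img=viewer.camera("wrist")
cv2.imwrite("pics/w10.png",img[:,:,::-1]);np.save("pics/w10.npy",c,allow_pickle=True)
cv2.imwrite("pics/scene10.png",viewer.camera("scene")[:,:,::-1])
E
```

```text
t 13.2 pos [ 465.8 -200.2   81.2] q [-0.41  0.31 -0.33  0.94 -0.   -0.61] F [ 0.8  0.7 -1.8] w 0.673
shift [-1.3 -0.1 62.7] turn [ 0.0004 -0.0008  0.0004]
```

View pics/w10.png

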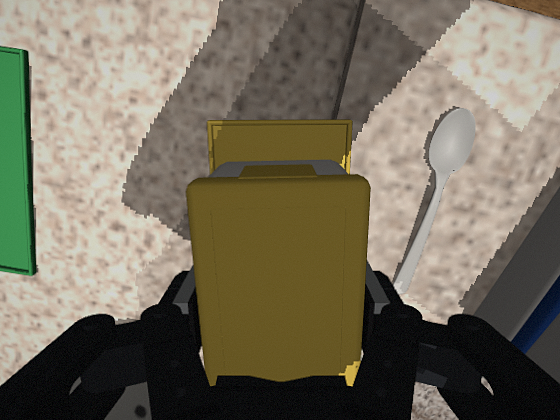

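View pics/scene10.png

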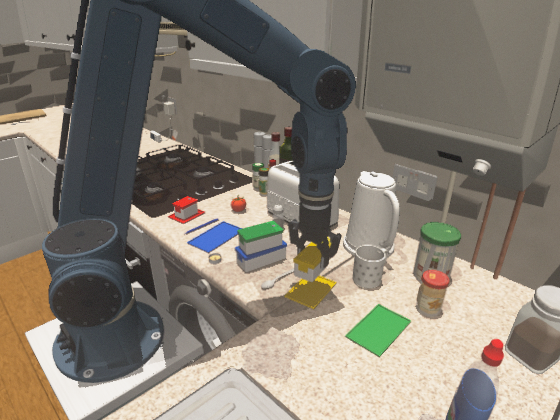

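Run:
```python
from h import *
c=np.load("pics/w10.npy",allow_pickle=True).item()
for p,z,L in (([(208,121),(351,121)],5,63),([(188,184),(370,183)],81.2-15.7+54,48)):
    W=onz(c,p,z)[:,:2]; d=W[1]-W[0]; a=np.arctan2(d[1],d[0]); print(W.round(1).tolist(),np.hypot(*d),np.degrees(a)-90, W.mean(0)+L*np.array([np.sin(a),-np.cos(a)]))
```

```text
[[414.6, -255.4], [397.0, -170.9]] 86.27598800213671 11.739240588558715 [ 467.49794807 -200.35481691]
[[423.5, -237.4], [412.0, -183.5]] 55.072357135252794 12.063924143249878 [ 464.6704389  -200.44487062]
```

Request:
servo_tool(targets=[[[-2,0,15],[0,0,0],255],[[-2.5,0,35],[0,0,0],255],[[-2.5,0,50],[0,0,0],255],[[-2.5,0,57],[0,0,0],255],[[-2.5,0,60],[0,0,0],255],[[-2.5,0,61.5],[0,0,0],255],[[-2.5,0,62.5],[0,0,0],255],[[-2.5,0,63],[0,0,0],255]])

```text
time: 14.1
position: [468.9, -200.2, 19.1]
eef_rot: [0.0, -0.102, 0.995, -0.0]
wrist_force: [0.2, 0.2, -1.3]
gripper_width: 0.674
```

Not yet touching; a little lower.

Request:
servo_tool(targets=[[[0,0,0.7],[0,0,0],255],[[0,0,1.2],[0,0,0],255]])

```text
time: 14.3
position: [468.8, -200.2, 18.5]
eef_rot: [0.001, -0.102, 0.995, -0.0]
wrist_force: [-5.7, 0.9, 18.1]
gripper_width: 0.671
```

Request:
servo_tool(targets=[[[0,0,-0.3],[0,0,0],80],[[0,0,-0.3],[0,0,0],65],[[0,0,-0.3],[0,0,0],45],[[0,0,-0.3],[0,0,0],35],[[0,0,-8],[0,0,0],35],[[0,0,-30],[0,0,0],35],[[0,0,-70],[0,0,0],20],[[0,0,-110],[0,0,0],0]])

```text
time: 15.1
position: [467.9, -199.8, 128.7]
eef_rot: [-0.001, -0.102, 0.995, 0.0]
wrist_force: [1.4, -0.8, -0.2]
gripper_width: 1.0
```

Request:
servo_tool(targets=[[[0,0,-40],[0,0,0],0],[[0,0,-80],[0,0,0],0],[[0,0,-100],[0,0,0],0],[[0,0,-100],[0,0,0],0]])

```text
time: 15.5
position: [469.8, -200.6, 231.0]
eef_rot: [0.003, -0.102, 0.995, -0.001]
wrist_force: [-0.1, -0.5, -0.5]
gripper_width: 0.997
```

```bash
python3 go.py 463 -7 190 -15.5
python3 - <<'E'
from h import *
c=viewer.calibration("wrist"); img=viewer.camera("wrist")
cv2.imwrite("pics/w11.png",img[:,:,::-1]);np.save("pics/w11.npy",c,allow_pickle=True)
E
```

```text
t 15.5 pos [ 469.8 -200.6  231. ] q [-0.4   0.21 -0.05  1.3  -0.   -0.61] F [-0.1 -0.5 -0.5] w 0.997
shift [-32.4 191.1  40.5] turn [-0.0023  0.0055  0.4747]
```

View pics/w11.png

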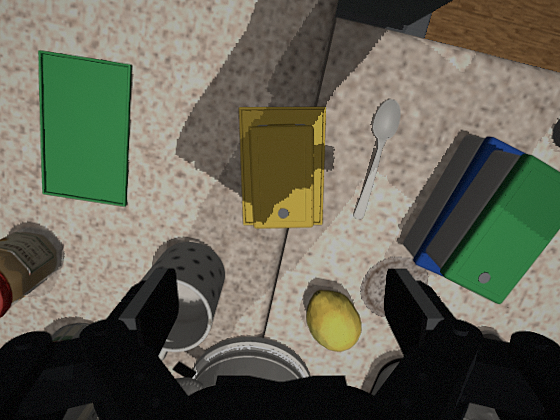

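Run:
```python
from h import *
c=np.load("pics/w11.npy",allow_pickle=True).item()
rect(c,[(249,126),(313,126),(312,221),(250,221)],56.5)
rect(c,[(240,108),(326,108),(323,227),(244,227)],4)
rect(c,[(40,52),(131,66),(127,206),(44,193)],4)
print(onz(c,[(180,315),(195,260)],91), onz(c,[(190,260)],0))
```

```text
[ 463.4 -202.2] [(56.1, 101.7), (88.1, 12.6), (58.8, -78.2), (88.2, -169.1)]
[ 468.6 -198.8] [(86.6, 101.7), (127.6, 12.3), (87.8, -78.2), (127.7, -168.2)]
[ 471.6 -408.4] [(90.6, 92.7), (145.6, 3.1), (92.0, -87.5), (145.2, -177.4)]
[[ 604.29247754 -268.50991217   91.        ]
 [ 545.57826172 -262.10202791   91.        ]] [[ 594.61662724 -283.03318769    0.        ]]
```

Request:
servo_tool(targets=[[[-5,30,0],[0,0,0.07],0],[[-12,70,0],[0,0,0.16],0],[[-20,112,0],[0,0,0.26],0],[[-26,152,10],[0,0,0.36],0],[[-31,182,25],[0,0,0.44],0],[[-32,191,40],[0,0,0.475],0],[[-32,191,50],[0,0,0.475],0],[[-32,191,50],[0,0,0.475],0]])

```text
time: 16.35
position: [459.8, -6.7, 175.5]
eef_rot: [-0.002, 0.134, 0.991, -0.0]
wrist_force: [0.1, -0.1, 0.3]
gripper_width: 0.998
```

```bash
python3 go.py 463 -7 69.5 -15.5
python3 - <<'E'
from h import *
c=viewer.calibration("wrist"); img=viewer.camera("wrist")
cv2.imwrite("pics/w12.png",img[:,:,::-1]);np.save("pics/w12.npy",c,allow_pickle=True)
E
```

```text
t 16.35 pos [459.8  -6.7 175.5] q [-0.01  0.16 -0.26  1.15 -0.    0.25] F [ 0.1 -0.1  0.3] w 0.998
shift [ -3.5   0.6 106. ] turn [-0.0013 -0.0034  0.0015]
```

View pics/w12.png

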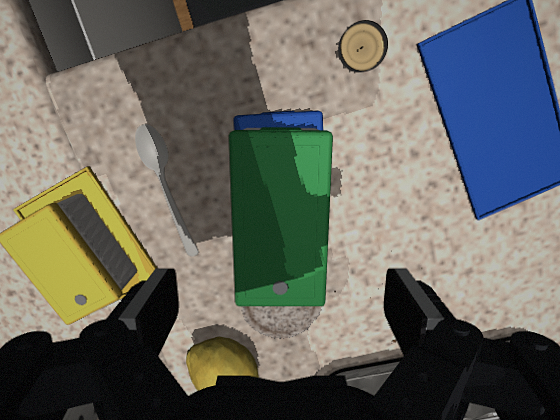

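```bash
python3 - <<'E'
from h import *
c=np.load("pics/w12.npy",allow_pickle=True).item()
rect(c,[(230,132),(332,132),(326,305),(236,305)],108)
E
python3 go.py 463 -7 69.5 -15.5
```

```text
[461.6  -6.6] [(59.6, 74.6), (115.2, -15.0), (61.1, -105.3), (115.2, 164.3)]
t 16.4 pos [460.4  -7.  176.5] q [-0.01  0.16 -0.26  1.15 -0.    0.25] F [-0.  -0.2  0.1] w 1.0
shift [ -2.7   0.8 107. ] turn [-0.0008 -0.002   0.0006]
```

Request:
servo_tool(targets=[[[-2,0.5,35],[0,0,0],0],[[-2,0.5,72],[0,0,0],0],[[-2,0.5,97],[0,0,0],0],[[-2,0.5,106],[0,0,0],0],[[-2,0.5,106.5],[0,0,0],40],[[-2,0.5,106.5],[0,0,0],60],[[-2,0.5,106.5],[0,0,0],100],[[-2,0.5,106.5],[0,0,0],255]], force=40)

```text
time: 17.2
position: [464.3, -6.9, 72.3]
eef_rot: [0.001, 0.135, 0.991, -0.0]
wrist_force: [-0.8, -1.4, 6.8]
gripper_width: 0.717
```

Request:
servo_tool(targets=[[[0,0,0],[0,0,0],255],[[0,0,0],[0,0,0],255],[[0,0,0],[0,0,0],255]])

```text
time: 17.5
position: [464.3, -6.9, 72.3]
eef_rot: [0.001, 0.135, 0.991, -0.0]
wrist_force: [0.4, -3.1, 7.7]
gripper_width: 0.719
```

Request:
servo_tool(targets=[[[0,0,-5],[0,0,0],255],[[0,0,-15],[0,0,0],255],[[0,0,-35],[0,0,0],255],[[0,0,-60],[0,0,0],255],[[0,0,-85],[0,0,0],255],[[0,0,-103],[0,0,0],255],[[0,0,-110],[0,0,0],255]])

```text
time: 18.2
position: [464.0, -6.5, 183.3]
eef_rot: [0.002, 0.135, 0.991, 0.0]
wrist_force: [0.6, -0.6, -2.1]
gripper_width: 0.717
```

```bash
python3 go.py 472 -408 178 3
python3 - <<'E'
from h import *
cv2.imwrite("pics/side13.png",cv2.resize(viewer.camera("side")[:,:,::-1][120:280,230:390],None,fx=3.5,fy=3.5))
E
```

```text
t 18.2 pos [464.   -6.5 183.3] q [-0.01  0.15 -0.25  1.17  0.    0.26] F [ 0.6 -0.6 -2.1] w 0.717
shift [-115.  -384.8    5.3] turn [ 0.0004  0.0032 -0.323 ]
```

View pics/side13.png

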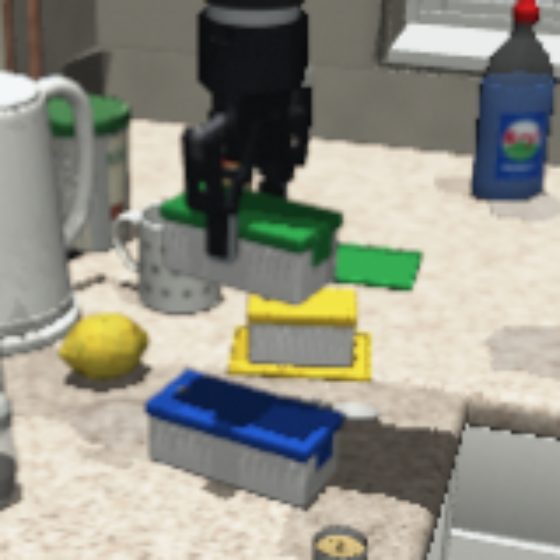

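Request:
servo_tool(targets=[[[-4,-13,0],[0,0,-0.02],255],[[-12,-40,0],[0,0,-0.06],255],[[-21,-71,0],[0,0,-0.11],255],[[-31,-103,0],[0,0,-0.16],255],[[-41,-136,0],[0,0,-0.2],255],[[-50,-168,0],[0,0,-0.25],255],[[-60,-201,0],[0,0,-0.29],255],[[-70,-233,0],[0,0,-0.323],255]])

```text
time: 19.05
position: [467.7, -251.0, 180.0]
eef_rot: [-0.001, -0.027, 1.0, 0.0]
wrist_force: [0.8, -0.1, -2.5]
gripper_width: 0.721
```

```bash
python3 go.py 472 -408 83 3
```

```text
t 19.05 pos [ 467.7 -251.   180. ] q [-0.49  0.27 -0.1   1.2   0.   -0.55] F [ 0.8 -0.1 -2.5] w 0.721
shift [   4.  -157.1   96.9] turn [ 0.0007 -0.0011  0.0014]
```

Request:
servo_tool(targets=[[[0,-30,0],[0,0,0],255],[[1,-60,0],[0,0,0],255],[[2,-90,15],[0,0,0],255],[[3,-118,35],[0,0,0],255],[[4,-140,58],[0,0,0],255],[[4,-153,78],[0,0,0],255],[[4,-155,90],[0,0,0],255],[[4,-155,96],[0,0,0],255]])

```text
time: 19.85
position: [471.5, -404.1, 82.9]
eef_rot: [-0.001, -0.026, 1.0, 0.001]
wrist_force: [-0.5, 0.0, -1.1]
gripper_width: 0.716
```

Request:
servo_tool(targets=[[[0,0,0],[0,0,0],255],[[0,0,0],[0,0,0],255]])

```text
time: 20.05
position: [472.8, -404.2, 85.6]
eef_rot: [0.0, -0.027, 1.0, -0.0]
wrist_force: [-0.2, -0.1, -1.8]
gripper_width: 0.72
```

```bash
python3 go.py 472 -408 21 3
python3 - <<'E'
from h import *
c=viewer.calibration("wrist"); img=viewer.camera("wrist")
cv2.imwrite("pics/w14.png",img[:,:,::-1]);np.save("pics/w14.npy",c,allow_pickle=True)
cv2.imwrite("pics/scene14.png",viewer.camera("scene")[:,:,::-1])
E
```

```text
t 20.05 pos [ 472.8 -404.2   85.6] q [-0.71  0.48 -0.03  1.06  0.   -0.76] F [-0.2 -0.1 -1.8] w 0.72
shift [ 1.  -3.7 64.6] turn [-0.0005  0.0005  0.0007]
```

View pics/w14.png

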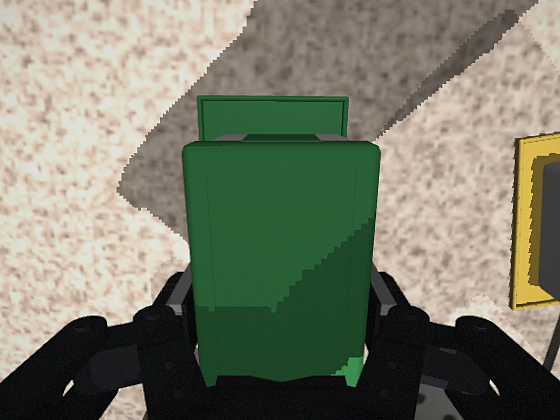

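View pics/scene14.png

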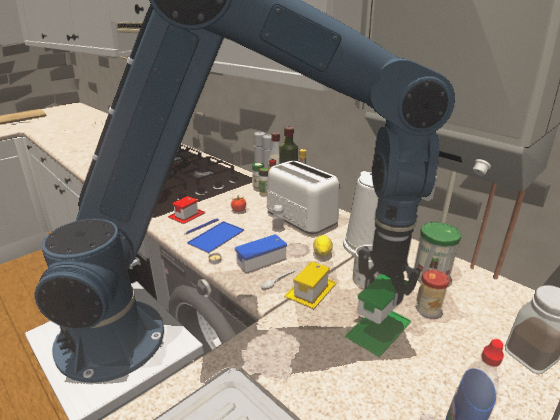

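Run:
```python
from h import *
c=np.load("pics/w14.npy",allow_pickle=True).item()
for p,z,L in (([(198,97),(348,98)],5,74),([(183,147),(380,147)],85.6-18.3+54,59)):
    W=onz(c,p,z)[:,:2]; d=W[1]-W[0]; a=np.arctan2(d[1],d[0]); print(W.round(1).tolist(),np.hypot(*d),np.degrees(a)-90, W.mean(0)+L*np.array([np.sin(a),-np.cos(a)]))
```

```text
[[400.3, -458.0], [396.0, -367.3]] 90.73861589255283 2.6672655225388127 [ 472.07165184 -409.22384621]
[[414.5, -436.5], [411.3, -377.2]] 59.35935708036107 3.0670405402384233 [ 471.82187233 -403.70216643]
```

Request:
servo_tool(targets=[[[0,-3,15],[0,0,0],255],[[0,-5,35],[0,0,0],255],[[0,-5,52],[0,0,0],255],[[0,-5,60],[0,0,0],255],[[0,-5,63],[0,0,0],255],[[0,-5,64],[0,0,0],255],[[0,-5,64.5],[0,0,0],255],[[0,-5,65],[0,0,0],255]])

```text
time: 20.95
position: [473.1, -410.2, 20.9]
eef_rot: [0.001, -0.026, 1.0, -0.001]
wrist_force: [-1.8, 1.2, 6.6]
gripper_width: 0.721
```

Request:
servo_tool(targets=[[[0,0,0],[0,0,0],70],[[0,0,0],[0,0,0],55],[[0,0,0],[0,0,0],40],[[0,0,0],[0,0,0],28],[[0,0,-8],[0,0,0],28],[[0,0,-30],[0,0,0],28],[[0,0,-70],[0,0,0],15],[[0,0,-110],[0,0,0],0]])

```text
time: 21.75
position: [472.2, -409.5, 131.1]
eef_rot: [-0.0, -0.026, 1.0, 0.0]
wrist_force: [1.4, -0.6, 0.3]
gripper_width: 1.001
```

Request:
servo_tool(targets=[[[0,0,-40],[0,0,0],0],[[0,0,-70],[0,0,0],0],[[0,0,-80],[0,0,0],0],[[0,0,-80],[0,0,0],0]])

```text
time: 22.15
position: [473.2, -410.3, 211.7]
eef_rot: [0.001, -0.026, 1.0, -0.001]
wrist_force: [-0.0, -0.1, -0.3]
gripper_width: 0.999
```

```bash
python3 go.py 463 -7 190 -13.5
python3 - <<'E'
from h import *
c=viewer.calibration("wrist"); img=viewer.camera("wrist")
cv2.imwrite("pics/w15.png",img[:,:,::-1]);np.save("pics/w15.npy",c,allow_pickle=True)
E
```

```text
t 22.15 pos [ 473.2 -410.3  211.7] q [-0.71  0.42  0.2   1.35 -0.   -0.77] F [-0.  -0.1 -0.3] w 0.999
shift [-10.8 403.3  20.8] turn [-0.002   0.0026  0.2878]
```

View pics/w15.png

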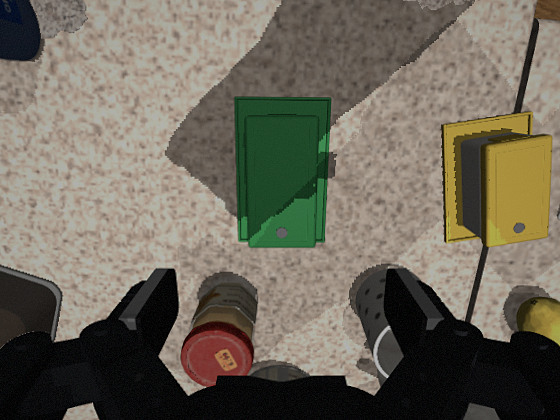

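Run:
```python
from h import *
c=np.load("pics/w15.npy",allow_pickle=True).item()
rect(c,[(245,116),(319,116),(315,247),(249,247)],56.5)
rect(c,[(235,97),(331,97),(325,242),(240,242)],4)
rect(c,[(484,142),(548,135),(552,238),(489,246)],56.5)
rect(c,[(442,125),(530,113),(535,233),(446,242)],4)
```

```text
[ 470.5 -409.5] [(60.4, 93.0), (115.8, 3.0), (60.1, -86.9), (115.8, -176.9)]
[ 471.3 -408.6] [(91.0, 93.0), (148.0, 2.9), (90.7, -86.9), (148.1, -177.0)]
[ 465.9 -201.3] [(54.6, 99.7), (96.4, 17.7), (58.6, -79.4), (96.8, -164.7)]
[ 467.4 -198.2] [(86.3, 101.1), (128.5, 17.0), (96.5, -81.0), (124.3, -167.5)]
```

Request:
servo_tool(targets=[[[-1,36,0],[0,0,0.03],0],[[-2,80,0],[0,0,0.07],0],[[-3,124,0],[0,0,0.1],0],[[-4,168,0],[0,0,0.14],0],[[-6,212,0],[0,0,0.17],0],[[-7,256,0],[0,0,0.21],0],[[-8,300,0],[0,0,0.25],0],[[-9,340,5],[0,0,0.288],0]])

```text
time: 23.0
position: [462.7, -67.9, 203.4]
eef_rot: [-0.001, 0.118, 0.993, 0.0]
wrist_force: [0.8, -0.5, -0.3]
gripper_width: 1.003
```

```bash
python3 go.py 463 -7 140 -13.5
```

```text
t 23.0 pos [462.7 -67.9 203.4] q [-0.15  0.15 -0.19  1.22  0.    0.09] F [ 0.8 -0.5 -0.3] w 1.003
shift [13.9 59.2 63.5] turn [-0.0002 -0.002  -0.0018]
```

Green and yellow are well inside their trays. Now blue.

Request:
servo_tool(targets=[[[7,30,5],[0,0,0],0],[[13,52,15],[0,0,0],0],[[14,58,40],[0,0,0],0],[[14,58,58],[0,0,0],0],[[14,58,64],[0,0,0],0],[[14,58,64],[0,0,0],0],[[14,58,64],[0,0,0],0]])

```text
time: 23.7
position: [463.8, -10.4, 140.9]
eef_rot: [-0.0, 0.118, 0.993, -0.0]
wrist_force: [-0.6, 0.3, -0.9]
gripper_width: 1.0
```

```bash
python3 go.py 463 -7 18 -13.5
python3 - <<'E'
from h import *
c=viewer.calibration("wrist"); img=viewer.camera("wrist")
cv2.imwrite("pics/w16.png",img[:,:,::-1]);np.save("pics/w16.npy",c,allow_pickle=True)
E
```

```text
t 23.7 pos [463.8 -10.4 140.9] q [-0.02  0.19 -0.32  1.06 -0.    0.21] F [-0.6  0.3 -0.9] w 1.0
shift [  1.5   3.1 122.9] turn [-0.0002 -0.0004 -0.0006]
```

View pics/w16.png

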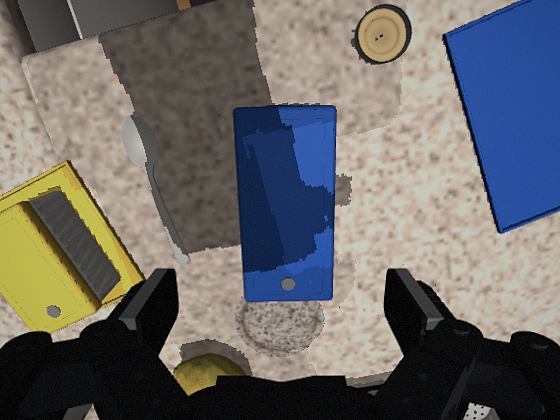

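Run:
```python
from h import *
c=np.load("pics/w16.npy",allow_pickle=True).item()
rect(c,[(234,108),(336,105),(333,300),(245,300)],54)
```

```text
[463.9  -5.5] [(63.8, 78.1), (138.4, -11.8), (65.0, -103.5), (136.5, 167.7)]
```

Request:
servo_tool(targets=[[[1,4.4,40],[0,0,-0.014],0],[[1,4.4,80],[0,0,-0.014],0],[[1,4.4,110],[0,0,-0.014],0],[[1,4.4,121],[0,0,-0.014],0],[[1,4.4,122.5],[0,0,-0.014],30],[[1,4.4,122.5],[0,0,-0.014],50],[[1,4.4,122.5],[0,0,-0.014],90],[[1,4.4,122.5],[0,0,-0.014],255]], force=40)

```text
time: 24.55
position: [465.0, -5.8, 19.9]
eef_rot: [0.001, 0.111, 0.994, -0.0]
wrist_force: [-1.4, -1.3, 6.8]
gripper_width: 0.767
```

Request:
servo_tool(targets=[[[0,0,0],[0,0,0],255],[[0,0,0],[0,0,0],255],[[0,0,0],[0,0,0],255]])

```text
time: 24.85
position: [465.0, -5.8, 19.9]
eef_rot: [0.001, 0.111, 0.994, -0.0]
wrist_force: [-1.5, -1.2, 7.7]
gripper_width: 0.766
```

Request:
servo_tool(targets=[[[0,0,-5],[0,0,0],255],[[0,0,-15],[0,0,0],255],[[0,0,-32],[0,0,0],255],[[0,0,-50],[0,0,0],255],[[0,0,-62],[0,0,0],255],[[0,0,-68],[0,0,0],255],[[0,0,-68],[0,0,0],255]])

```text
time: 25.55
position: [464.5, -5.6, 87.4]
eef_rot: [0.001, 0.111, 0.994, 0.0]
wrist_force: [0.4, 0.9, -3.1]
gripper_width: 0.762
```

```bash
python3 go.py 449.7 196.2 86 10.2
python3 - <<'E'
from h import *
cv2.imwrite("pics/side17.png",cv2.resize(viewer.camera("side")[:,:,::-1][150:330,200:380],None,fx=3.2,fy=3.2))
E
```

```text
t 25.55 pos [464.5  -5.6  87.4] q [-0.01  0.23 -0.41  0.92 -0.    0.21] F [ 0.4  0.9 -3.1] w 0.762
shift [ 58.8 193.6   1.4] turn [ 0.      0.0018 -0.3998]
```

View pics/side17.png

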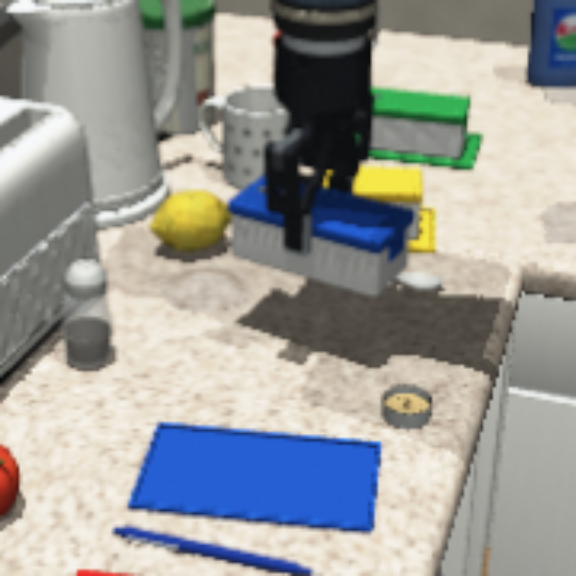

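Request:
servo_tool(targets=[[[2,8,-12],[0,0,-0.03],255],[[9,28,-28],[0,0,-0.08],255],[[17,55,-35],[0,0,-0.14],255],[[25,83,-35],[0,0,-0.2],255],[[34,112,-35],[0,0,-0.26],255],[[43,141,-35],[0,0,-0.32],255],[[52,170,-30],[0,0,-0.37],255],[[58,189,-20],[0,0,-0.4],255]])

```text
time: 26.4
position: [448.7, 193.4, 105.9]
eef_rot: [0.0, -0.09, 0.996, 0.0]
wrist_force: [0.5, 0.2, -3.2]
gripper_width: 0.767
```

Request:
servo_tool(targets=[[[1,3,10],[0,0,0],255],[[1,3,18],[0,0,0],255],[[1,3,22],[0,0,0],255],[[1,3,22],[0,0,0],255]])

```text
time: 26.8
position: [446.9, 193.2, 83.6]
eef_rot: [-0.001, -0.088, 0.996, -0.0]
wrist_force: [-0.4, -0.1, -3.7]
gripper_width: 0.764
```

```bash
python3 go.py 449.7 196.2 22.4 10.2
python3 - <<'E'
from h import *
c=viewer.calibration("wrist"); img=viewer.camera("wrist")
cv2.imwrite("pics/w18.png",img[:,:,::-1]);np.save("pics/w18.npy",c,allow_pickle=True)
cv2.imwrite("pics/side18.png",cv2.resize(viewer.camera("side")[:,:,::-1][150:350,180:380],None,fx=3,fy=3))
E
```

```text
t 26.8 pos [446.9 193.2  83.6] q [ 0.41  0.27 -0.37  0.93 -0.    0.23] F [-0.4 -0.1 -3.7] w 0.764
shift [-3.4  2.5 61.2] turn [-0.0007 -0.0016 -0.0013]
```

View pics/w18.png

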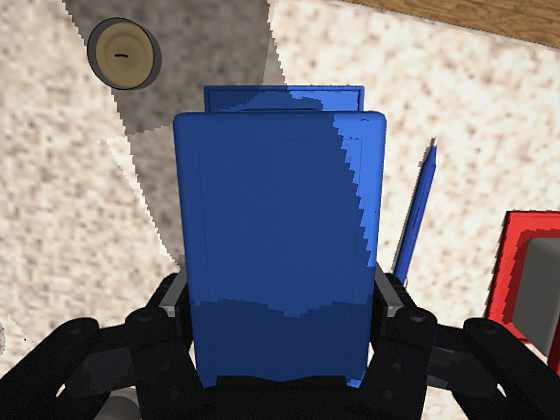

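View pics/side18.png

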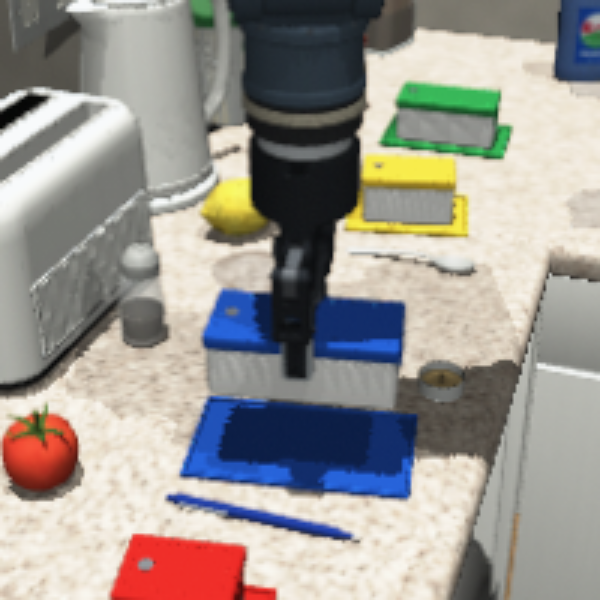

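```bash
python3 - <<'E'
from h import *
c=np.load("pics/w18.npy",allow_pickle=True).item()
for p,z,L in (([(205,87),(364,86)],5,85),([(174,116),(386,117)],83.6-19.9+54,70)):
    W=onz(c,p,z)[:,:2]; d=W[1]-W[0]; a=np.arctan2(d[1],d[0]); print(W.round(1).tolist(),np.hypot(*d),np.degrees(a)-90, W.mean(0)+L*np.array([np.sin(a),-np.cos(a)]))
E
python3 go.py 449.7 196.2 22.4 10.2
```

```text
[[375.0, 134.7], [357.8, 227.7]] 94.60054618477957 10.50272459790753 [449.96745996 196.69330388]
[[384.7, 149.9], [373.9, 212.4]] 63.37759169951035 9.885881958063024 [448.26224147 193.18231403]
t 26.9 pos [447.5 193.6  84.4] q [ 0.41  0.27 -0.37  0.93 -0.    0.23] F [ 0.4  0.5 -3.9] w 0.767
shift [-2.6  2.2 62. ] turn [-0.0002 -0.     -0.0012]
```

Request:
servo_tool(targets=[[[-1,2,15],[0,0,0],255],[[-2,3,33],[0,0,0],255],[[-2,3,48],[0,0,0],255],[[-2,3,56],[0,0,0],255],[[-2,3,59.5],[0,0,0],255],[[-2,3,61],[0,0,0],255],[[-2,3,61.7],[0,0,0],255],[[-2,3,62.2],[0,0,0],255]])

```text
time: 27.7
position: [449.2, 197.7, 22.6]
eef_rot: [0.0, -0.089, 0.996, 0.0]
wrist_force: [0.2, -0.4, -2.5]
gripper_width: 0.768
```

Request:
servo_tool(targets=[[[0,0,0.5],[0,0,0],255],[[0,0,0.9],[0,0,0],255]])

```text
time: 27.9
position: [449.2, 197.8, 22.4]
eef_rot: [0.001, -0.089, 0.996, 0.0]
wrist_force: [-5.3, -1.5, 15.1]
gripper_width: 0.764
```

Request:
servo_tool(targets=[[[0,0,-0.3],[0,0,0],55],[[0,0,-0.3],[0,0,0],40],[[0,0,-0.3],[0,0,0],25],[[0,0,-0.3],[0,0,0],15],[[0,0,-8],[0,0,0],15],[[0,0,-30],[0,0,0],15],[[0,0,-70],[0,0,0],5],[[0,0,-110],[0,0,0],0]])

```text
time: 28.7
position: [448.2, 197.3, 132.6]
eef_rot: [-0.001, -0.089, 0.996, -0.0]
wrist_force: [0.6, 0.4, -0.0]
gripper_width: 1.003
```

Request:
servo_tool(targets=[[[0,0,-40],[0,0,0],0],[[0,0,-80],[0,0,0],0],[[0,0,-120],[0,0,0],0],[[0,0,-150],[0,0,0],0],[[0,0,-150],[0,0,0],0]])

```text
time: 29.2
position: [450.2, 198.2, 285.8]
eef_rot: [0.003, -0.089, 0.996, 0.001]
wrist_force: [0.5, 0.0, -0.9]
gripper_width: 1.003
```

Run:
```python
from h import *
print(status.get_obs()['position'],status.get_obs()['wrist_force'])
c=viewer.calibration("wrist"); img=viewer.camera("wrist")
cv2.imwrite("pics/w19.png",img[:,:,::-1]);np.save("pics/w19.npy",c,allow_pickle=True)
cv2.imwrite("pics/side19.png",cv2.resize(viewer.camera("side")[:,:,::-1][150:400,180:400],None,fx=2.4,fy=2.4))
cv2.imwrite("pics/scene19.png",cv2.resize(viewer.camera("scene")[:,:,::-1][180:360,150:430],None,fx=2.8,fy=2.8))
```

```text
[450.16700826 198.22451149 285.78282904] [ 0.45732661  0.03861889 -0.88277888]
```

View pics/w19.png

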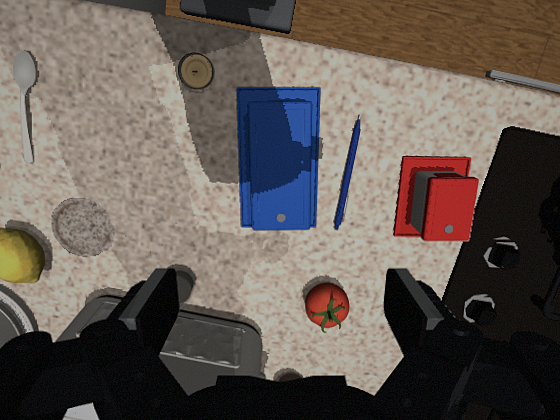

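View pics/side19.png

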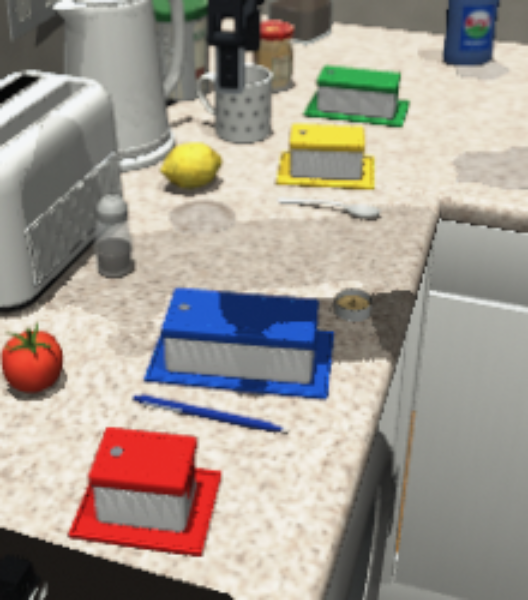

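View pics/scene19.png

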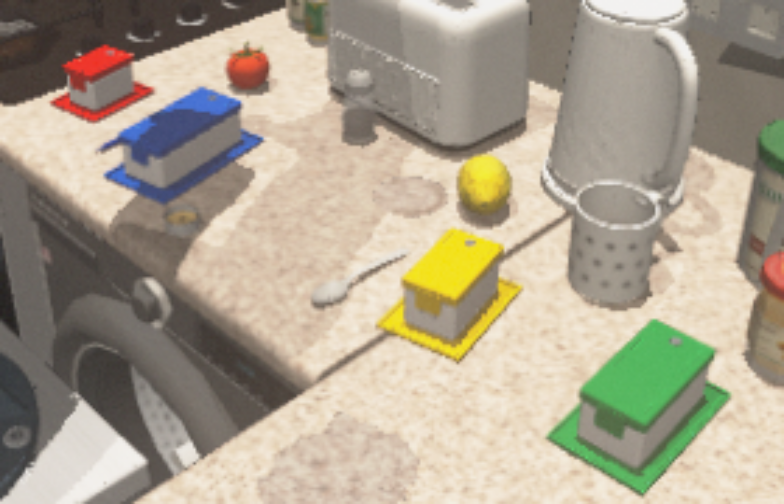

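Run:
```python
from h import *
c=np.load("pics/w19.npy",allow_pickle=True).item()
rect(c,[(248,101),(313,101),(310,229),(250,229)],56.5)
rect(c,[(237,88),(321,88),(316,228),(242,227)],4)
rect(c,[(430,177),(478,178),(470,241),(424,239)],56.5)
rect(c,[(404,156),(470,157),(462,238),(394,235)],4)
o=status.get_obs();print(o['time'],o['gripper_width'],o['wrist_force'])
```

```text
[448.1 197.8] [(65.5, 100.2), (137.7, 10.3), (67.2, -79.8), (137.6, -170.4)]
[450.4 196.7] [(95.7, 100.2), (170.0, 10.0), (94.5, -80.6), (168.6, -169.6)]
[459.9 392. ] [(52.8, 99.2), (73.7, 12.5), (53.7, -82.6), (72.0, -168.1)]
[460.9 393.8] [(81.0, 99.6), (105.9, 13.6), (89.8, -82.6), (102.2, -171.2)]
29.35 1.0002523155364287 [ 0.63688936  0.01315534 -0.04440415]
```

All boxes are within about 3 mm of their tray centres, against a 12 mm margin, so I'm handing in.

```bash
python3 -c "
from plant import ticket; print(ticket.sign_off())"
```

```text
the job is handed in; nothing more can be done
None
```

I took the stack apart from the top down, red, yellow, green, then blue. Each box was lowered gently until the wrist felt contact (7–18 N) and then released upright on the tray of its own colour. I handed in at 29.4 s, with the gripper open and raised clear of everything.

- **Placement:** in the last wrist pictures, red, green and blue measured within about 3 mm of their tray centres and within about 1.5° of the tray's length. The allowance is 12 mm on every side.
- **Yellow:** this was the noisiest measurement. One reading, taken after its release, put it 6 mm off, but I had misread a shadowed lid edge: the lid measured 88 mm long instead of 96. A second view gave about 3.4 mm, and in the last scene and side views it stands flat inside the rim.
- **Mug and shaker:** both look upright and unmoved in the final pictures. I did not measure their positions again.
- **Other checks:** I found no failures. The highest wrist force I read was about 19 N; I read it only at the end of each move.

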